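Seat a key plate on its tilted case and check the front seam

TASK

Take the loose key plate by its block of keys and lower it over the two pins of the teal keyboard case on the inclined stand, big hole over the big brass pin, keeping hold until it lies flush inside the rim. Then take the orange inspection pen from its wooden holder and guide its tip slowly (about 3 cm/s) along the front seam between plate and rim, from the green dot to the red dot, touching or no more than about 4 mm above it, and stand the pen back in its holder. Leave the other keyboard half, the small bottle and the screwdriver where they are.

Things in the scene. Friction and masses are not known exactly. Their poses are not given: they have to be found in the camera images.
- plate: Loose aluminium key plate, 74 (x) x 112 (y) x 6 mm, flat on the grey mat (mat top z = 3 mm), keys up. Centred on it a block of 3 x 4 keycaps, 50 (x) x 67 (y) mm, top 21 mm above the underside: grip it across the 50 mm, along x. Caps cream, a blue row at the -y end, one orange at the +x +y corner. A round hole at each end. 0.15-0.3 kg. Origin: centre of underside; z up.
- plate_big (a point): Centre of the plate's big hole (10.5 mm diameter, the end near the orange cap) at the plate's underside; plate frame (0, 45, 0) mm.
- plate_small (a point): Centre of the plate's small hole (7.5 mm diameter, the end of the blue keycaps) at the underside; plate frame (0, -45, 0) mm.
- case: Teal case fixed on a stand, sloping 30 deg, high side away from the robot. Outer 96 (x) x 134 (y) x 12 mm, floor 6 mm thick, rim 8 mm wide, 6 mm above the floor; 3 mm gap round the seated plate. Origin: centre of underside, 58 mm above the table; z = outward normal, along the pins; x up the slope; y along the seam. Seated plate: parallel frame, origin at (0, 0, 6) mm.
- pin_big (a point): Foot of the big brass pin (8 mm diameter, 16 mm tall, top 3.5 mm tapered), on the case floor; case frame (0, 45, 6) mm.
- pin_small (a point): Foot of the small steel pin (5 mm diameter, 16 mm tall), on the case floor; case frame (0, -45, 6) mm.
- seam_green (a point): Start of the front seam (the 3 mm gap between the plate's lower long edge and the rim, robot's side), beside the green dot on the rim, at rim-top height; case frame (-38.5, 44, 12) mm.
- seam_1 (a point): Point on the front seam a quarter of the way from the green to the red dot; case frame (-38.5, 22, 12) mm.
- seam_2 (a point): Middle of the front seam; case frame (-38.5, 0, 12) mm.
- seam_3 (a point): Point on the front seam three quarters of the way; case frame (-38.5, -22, 12) mm.
- seam_red (a point): End of the front seam beside the red dot on the rim; case frame (-38.5, -44, 12) mm. The keycaps overhang a vertical pen here: hold the pen about along the case's z while tracing.
- pen: Loose orange inspection pen, round, 12 mm diameter, 130 mm long, with a 12 mm cone at the tip and a black band near the top; 35 g. Origin: the tip; z runs from the tip to the blunt end. It stands tip down in the holder, may lean a few degrees, 80 mm of it showing.
- holder: Fixed dark wooden pen block, 56 x 56 x 55 mm, on the mat, with a 13.5 x 13.5 mm square hole 50 mm deep in the middle of its top. Origin: centre of the underside.
- holder_in (a point): Centre of the floor of the holder's hole, 5 mm above the block's underside: where the pen's tip stands.
- half: Bystander: finished lilac keyboard half with white keys, 92 x 110 x 24 mm, origin at the centre of its underside.
- oil: Bystander: small amber bottle with black cap, 38 mm diameter, 75 mm tall, origin at the centre of its underside.
- driver: Bystander: red-handled screwdriver, 160 mm long, lying on the table on the robot's side of the work. Its own x runs along it.

How it is judged:
On the way, in this order (a step that is already met when the one before it is completed fails the run):
1. the plate, still held by the fingers, is lowered over both pins almost to the case floor (under 4 mm left) (contact force between the fingers and plate above 0.5 N and z of plate in the frame of case below 0.01 m and horizontal distance between plate_big and pin_big below 0.005 m and horizontal distance between plate_small and pin_small below 0.005 m and angle between the z axis of plate and the z axis of case, either way round below 0.1 rad), for 0.05 s.
2. the plate rests flush in the case, both pins through their own holes, and is released (distance between plate_big and pin_big below 0.004 m and distance between plate_small and pin_small below 0.004 m and angle between the z axis of plate and the z axis of case, either way round below 0.05 rad and contact force between the fingers and plate below 0.1 N), for 0.2 s.
3. the pen's tip is at the green-dot end of the front seam (within 8 mm, slower than 0.08 m/s, the plate still flush) (distance between pen and seam_green below 0.008 m and linear speed of pen below 0.08 m/s and distance between plate_big and pin_big below 0.004 m and distance between plate_small and pin_small below 0.004 m and angle between the z axis of plate and the z axis of case, either way round below 0.05 rad), for 0.05 s.
4. a quarter of the way along (within 8 mm, slower than 0.08 m/s, the plate still flush) (distance between pen and seam_1 below 0.008 m and linear speed of pen below 0.08 m/s and distance between plate_big and pin_big below 0.004 m and distance between plate_small and pin_small below 0.004 m and angle between the z axis of plate and the z axis of case, either way round below 0.05 rad), for 0.05 s.
5. half way along (within 8 mm, slower than 0.08 m/s, the plate still flush) (distance between pen and seam_2 below 0.008 m and linear speed of pen below 0.08 m/s and distance between plate_big and pin_big below 0.004 m and distance between plate_small and pin_small below 0.004 m and angle between the z axis of plate and the z axis of case, either way round below 0.05 rad), for 0.05 s.
6. three quarters of the way along (within 8 mm, slower than 0.08 m/s, the plate still flush) (distance between pen and seam_3 below 0.008 m and linear speed of pen below 0.08 m/s and distance between plate_big and pin_big below 0.004 m and distance between plate_small and pin_small below 0.004 m and angle between the z axis of plate and the z axis of case, either way round below 0.05 rad), for 0.05 s.
7. the tip has reached the red-dot end (within 8 mm, slower than 0.08 m/s, the plate still flush) (distance between pen and seam_red below 0.008 m and linear speed of pen below 0.08 m/s and distance between plate_big and pin_big below 0.004 m and distance between plate_small and pin_small below 0.004 m and angle between the z axis of plate and the z axis of case, either way round below 0.05 rad), for 0.05 s.
At the end, for the whole second after the job is handed in: The plate rests flush in the case at rest, each hole's centre within 4 mm of its own pin's foot and the plate parallel to the case within 0.05 rad; the pen stands released in its holder, tip within 12 mm of the middle of the hole's floor (10 mm sideways), within 0.2 rad of upright, at rest (distance between plate_big and pin_big below 0.004 m and distance between plate_small and pin_small below 0.004 m and angle between the z axis of plate and the z axis of case, either way round below 0.05 rad and linear speed of each of plate, pen below 0.02 m/s and horizontal distance between pen and holder_in below 0.01 m and distance between pen and holder_in below 0.012 m and angle between pen's own z axis and vertical below 0.2 rad); the robot touches nothing.
It fails at once if the lilac keyboard half is moved more than 3 cm (distance of half from where it was at the start of the episode above 0.03 m).
It fails at once if the small amber bottle is moved more than 3 cm (distance of oil from where it was at the start of the episode above 0.03 m).
It fails at once if the screwdriver is moved more than 3 cm (distance of driver from where it was at the start of the episode above 0.03 m).
It also fails if it takes over 72 s, if anything falls off the work surface, if the arm or the gripper's body presses on something with over 40 N, if the wrist force passes 120 N, or if a joint passes its speed limit or range.

ROBOT

A 7-joint arm with a two-finger parallel gripper is mounted at the origin on the work surface. World frame = base frame: x ahead of the robot, y to its left, z up, the work surface at z = 0. Lengths are in m, angles in rad, forces in N, time in s.
With the tool pointing down it reaches from about 0.4 to 0.9 m from the base axis. Payload 5.6 kg.
Tool frame: the origin (TCP) lies at the very end of the fingers, on their centre line; the grasp point (between the pads) lies 19 mm behind it; z points along the fingers, y is the line along which they close (so a half turn about z gives the same grasp; the last joint's range is limited). The gripper opens to 92 mm and grips with 3 to 60 N. Pads are 20 mm wide; open, the fingers measure 128 mm over their backs; the gripper's body (75 mm by 189 mm) begins 69 mm behind the grasp point.
Start: joints at [-1.307, 0.468, -0.012, 1.603, 0.006, 1.071, -0.056], TCP at [0.196, 0.62, 0.215] pointing down, gripper open.
Joint ranges: [-2.53, 2.53], [-0.31, 2.02], [-1.57, 1.55], [0.28, 2.44], [-1.29, 4.43], [0.15, 1.84], [-2.92, 2.92]. Speed limits (rad/s): [2.57, 2.57, 3.14, 3.14, 3.14, 3.14, 3.14].

INTERFACE

Orientations are given as [roll, pitch, yaw] about the fixed x, y, z axes, in that order (R = Rz(yaw) Ry(pitch) Rx(roll)).
In Python, from plant import bot, imaging, workorder gives the robot as it stands.
- The arm moves only by the tool arm_command, never from a script. Its argument "commands" is a list of rows, each a list of 4 numbers: the shift along the tool's x, y, z in cm, then the turn about the tool's z in rad. In form: [[x, y, z, yaw], ...]. A call has 1 to 12 rows; each row is the pose to reach, as a shift and turn from the pose commanded when the call began, along the tool's axes at that moment; what a row does not reach only later rows make up. A row lasts 1/12 s, in which the tool goes at most 41.7 mm and 7.16 degrees, less where a joint would pass 70% of its speed; a pose out of reach is approached as far as the arm can. A call with a gripper value outside its range is refused whole. "claw" is the finger opening in cm, from 0 to 9.19, set as the call begins (left out, the last holds). The fingers move at their own pace and stop on an object; "squeeze" is the grip in N (left out, the last holds). Time passes only in rows, so rows that repeat a pose let the fingers close. It gives the time, the measured TCP pose, the force, the opening and the grip force at its end, in the units of the state.
- bot.get_obs(): the state, without advancing time (a new reading comes with each control period).
- imaging.get_image(name): name is "side" or "top"; returns a dict with "image" (384x512x3 uint8, red, green, blue), "range_z" (384x512 float32, m along the optical axis (not along the pixel's ray), 0 where there is no reading), "fovy" (degrees; the focal length in pixels is half the picture's height over the tangent of half this angle, whatever the lens; pixels are square), "cx", "cy" (the principal point, pixels), "eye" and "attitude" of the camera in the world. Camera axes: x right, y down, z forward; pixel columns grow to the right and rows downward; lengths in m; the calibration is good to about 2 mm. A picture is of the moment at which its call begins.
- workorder.hand_in(): hands the job in; it is judged then, once.
The state is a dict: "time": time; "joint_pos": joint angles; "dq": joint speeds; "tau": joint torques, N m; "tcp_pos": TCP position; "tool_rot": TCP orientation; "wrist_force": force on the tool from outside, world axes, zero at the start; "torque": the same for the moment, N m; "opening": finger opening in m; "finger_force": force on a finger pad.
Only numpy, scipy, OpenCV 4.12 (cv2) and the standard library are available. Lean on these libraries where they do the work, as an engineer would, in place of code of your own. Each camera call takes 0.05 s, during which the arm holds its last target. There are 200 camera calls.

## Working session

There is one attempt and no reset: what is moved stays moved. The work goes in short steps, Python scripts to look and compute and a tool call to move; the robot and the scene stay as the last step left them, time stands still between calls to the robot, and variables do not carry over. Pictures are saved under pics/ and viewed, at most 10 in all, crops included, and the job is handed in when it is done.

Besides the shell and the picture viewer there is one more tool, called after "Request:" as name(argument=value, ...), one argument or row to a line, values as JSON. arm_command: Moves the arm, as the interface text tells. Its arguments: {"type":"object","properties":{"commands":{"type":"array","items":{"type":"array","items":{"type":"number"}}},"claw":{"type":"number"},"squeeze":{"type":"number"}},"required":["commands"]}

```bash
mkdir -p pics; ls
python3 - <<'E'
from plant import bot, imaging
import cv2,numpy as np,pickle
print(bot.get_obs())
for n in("side","top"):
    d=imaging.get_image(n); pickle.dump(d,open(f"{n}0.pkl","wb"))
    print(n,d["fovy"],d["cx"],d["cy"],d["eye"],d["attitude"],[k for k in d])
    cv2.imwrite(f"pics/{n}0.png",cv2.resize(d["image"][:,:,::-1],(800,600)))
E
```

```text
pics
{'time': 0.0, 'joint_pos': array([-1.30700731,  0.46838761, -0.0115829 ,  1.60360807,  0.00600951,
        1.07140262, -0.0562876 ]), 'dq': array([-0.00175244, -0.00067362,  0.0003769 ,  0.00080001, -0.00021035,
        0.001575  ,  0.00020102]), 'tau': array([ 6.37132252e-04, -5.20562232e+01, -1.22056558e-02, -2.43759549e+01,
       -5.65448042e-02,  1.70086365e-02,  1.56257393e-04]), 'tcp_pos': array([0.19620585, 0.61907206, 0.21364001]), 'tool_rot': array([-3.13982665e+00,  1.41066336e-04,  2.83473889e+00]), 'wrist_force': array([ 0.12729997,  0.63308943, -0.62958482]), 'torque': array([0.0112757 , 0.04742539, 0.0495209 ]), 'finger_force': 0.0, 'opening': 0.09201683352245445}
side 53.674715543977 254.59319042283784 186.7626231387602 [ 0.18499911 -0.60092138  0.68639878] [-2.3019805  -0.00803588 -0.56926716] ['image', 'range_z', 'fovy', 'cx', 'cy', 'eye', 'attitude']
top 42.425680626911735 255.9723752853987 188.56741737134575 [ 0.42919829 -0.01437879  1.13082548] [-3.01066875  0.01859971 -1.54209426] ['image', 'range_z', 'fovy', 'cx', 'cy', 'eye', 'attitude']
```

View pics/side0.png

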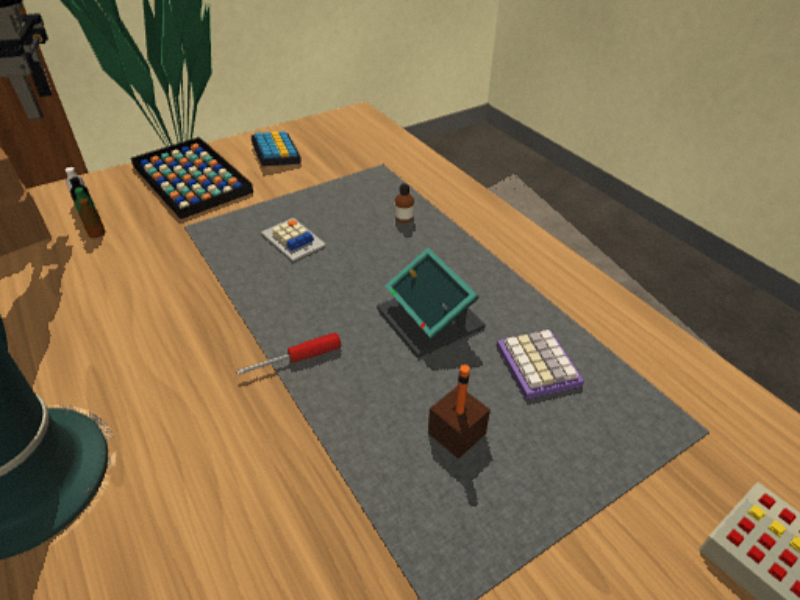

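View pics/top0.png

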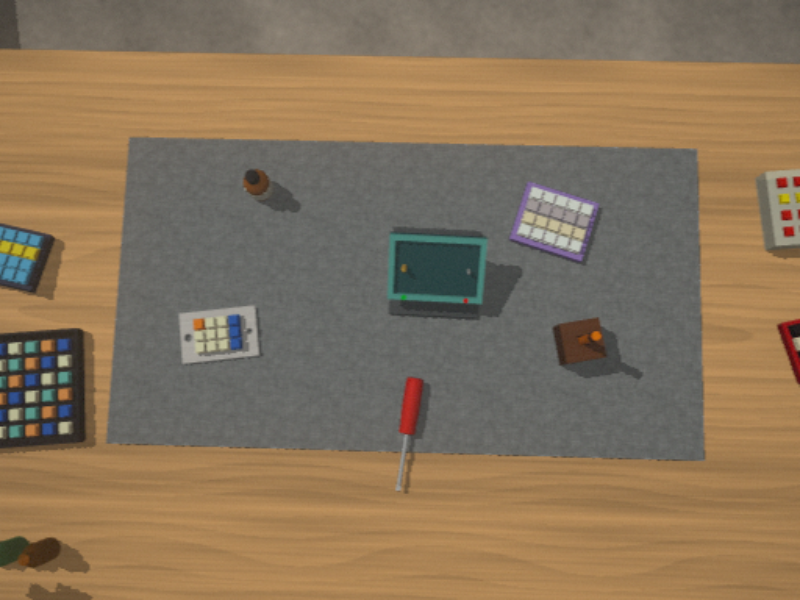

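The side view shows the plate at (293,238), the case at (432,292) and the pen top at (464,370). The top view shows the plate at (219,335), the case at (437,270) and the holder at (580,342). Next I measure by triangulating corners across the two views.

```bash
cat > h.py <<'E'
import numpy as np,cv2,pickle
from scipy.spatial.transform import Rotation as Rn
from scipy.optimize import least_squares
def cam(d):
    f=192/np.tan(np.radians(d["fovy"])/2)
    return f,d["cx"],d["cy"],np.array(d["eye"]),Rn.from_euler('xyz',d["attitude"]).as_matrix()
def ray(d,p):
    f,cx,cy,e,R=cam(d); return e,R@np.array([(p[0]-cx)/f,(p[1]-cy)/f,1])
def onz(d,p,z):
    e,v=ray(d,p); return e+v*(z-e[2])/v[2]
def depth(d,p):
    e,v=ray(d,p); return e+v*d["range_z"][int(round(p[1])),int(round(p[0]))]
def tri(da,pa,db,pb):
    A=[];b=[]
    for d,p in((da,pa),(db,pb)):
        e,v=ray(d,p); v=v/np.linalg.norm(v); P=np.eye(3)-np.outer(v,v); A.append(P); b.append(P@e)
    return np.linalg.lstsq(np.vstack(A),np.hstack(b),rcond=None)[0]
def proj(d,X):
    f,cx,cy,e,R=cam(d); c=(np.atleast_2d(X)-e)@R; return np.c_[f*c[:,0]/c[:,2]+cx,f*c[:,1]/c[:,2]+cy]
def mask(d,fn,roi):
    h=cv2.cvtColor(d["image"],cv2.COLOR_RGB2HSV).astype(int); m=fn(h[...,0],h[...,1],h[...,2])
    o=np.zeros(m.shape,np.uint8); x0,y0,x1,y1=roi; o[y0:y1,x0:x1]=m[y0:y1,x0:x1]; return o*255
def big(m):
    m=cv2.morphologyEx(m,cv2.MORPH_CLOSE,np.ones((3,3),np.uint8))
    return max(cv2.findContours(m,cv2.RETR_EXTERNAL,cv2.CHAIN_APPROX_NONE)[0],key=cv2.contourArea)
def quad(c):
    "4 corners from lines fitted to the hull's sides"
    h=cv2.convexHull(c); q=cv2.approxPolyN(h,4,ensure_convex=True).reshape(4,2).astype(float)
    pts=c[:,0].astype(float); L=[]
    for i in range(4):
        a,b=q[i],q[(i+1)%4]; u=(b-a)/np.linalg.norm(b-a); n=np.array([-u[1],u[0]])
        t=(pts-a)@u/np.linalg.norm(b-a); s=pts[(t>.12)&(t<.88)&(abs((pts-a)@n)<2.5)]
        L.append(cv2.fitLine(s.astype(np.float32),cv2.DIST_HUBER,0,.01,.01).ravel())
    out=[]
    for i in range(4):
        u1,p1=L[i-1][:2],L[i-1][2:];u2,p2=L[i][:2],L[i][2:]
        out.append(p1+u1*np.linalg.solve(np.c_[u1,-u2],p2-p1)[0])
    return np.array(out)
E
python3 - <<'E'
from h import *
np.set_printoptions(precision=4,suppress=True)
T=pickle.load(open("top0.pkl","rb"));S=pickle.load(open("side0.pkl","rb"))
teal=lambda h,s,v:(h>70)&(h<100)&(s>80)&(v>60)
lite=lambda h,s,v:(v>125)|((s>110)&(v>70))
brown=lambda h,s,v:(s>90)&(v>25)&(h<14)
def sortq(d,q,z):
    w=np.array([onz(d,p,z) for p in q]); c=w.mean(0); a=np.arctan2(w[:,1]-c[1],w[:,0]-c[0]); return q[np.argsort(a)]
for nm,fn,rt,rs,z in(("case",teal,(240,140,320,202),(240,155,312,216),.07),("plate",lite,(108,188,172,238),(160,132,214,170),.009)):
    qt=sortq(T,quad(big(mask(T,fn,rt))),z);qs=sortq(S,quad(big(mask(S,fn,rs))),z)
    X=np.array([tri(T,a,S,b) for a,b in zip(qt,qs)])
    print(nm,qt.tolist(),qs.tolist()); print(X, X.mean(0), [np.linalg.norm(X[i]-X[i-1]) for i in range(4)])
    if nm=="plate": print([onz(T,p,.009) for p in qt],[onz(S,p,.009) for p in qs])
org=lambda h,s,v:(h>4)&(h<14)&(s>190)&(v>150)
for d,roi,n in((T,(350,200,400,240),"T"),(S,(280,225,320,270),"S")):
    m=mask(d,org,roi); ys,xs=np.nonzero(m); print("pen",n,xs.min(),xs.max(),ys.min(),ys.max(),xs.mean(),ys.mean())
# small features
for n,fn in(("green",lambda h,s,v:(h>45)&(h<70)&(s>150)&(v>70)),("red",lambda h,s,v:((h<6)|(h>174))&(s>150)&(v>90)),("brass",lambda h,s,v:(h>10)&(h<28)&(s>110)&(v>80))):
  for d,roi,k in((T,(244,144,316,202),"T"),(S,(244,155,312,216),"S")):
    m=mask(d,fn,roi); ys,xs=np.nonzero(m); print(n,k,len(xs),xs.mean() if len(xs) else 0,ys.mean() if len(xs) else 0, depth(d,(xs.mean(),ys.mean())) if len(xs) else 0)
c1=cv2.resize(T["image"][150:250,330:400,::-1],(420,600),interpolation=cv2.INTER_CUBIC)
c2=cv2.resize(S["image"][215:300,260:325,::-1],(380,600),interpolation=cv2.INTER_CUBIC)
cv2.imwrite("pics/c1.png",np.hstack([c1,c2]))
for x in(370,372,375): print(depth(T,(x,212)))
E
```

```text
case [[307.77734375, 193.75726318359375], [310.7196044921875, 152.03176879882812], [249.0, 148.97561645507812], [249.0, 190.43687438964844]] [[275.42474365234375, 215.62355041503906], [304.7403564453125, 188.7403564453125], [273.7576599121094, 157.7576446533203], [245.92164611816406, 183.1015625]]
[[ 0.565  -0.1059  0.0372]
 [ 0.6487 -0.1064  0.0832]
 [ 0.6512  0.0265  0.088 ]
 [ 0.5667  0.0258  0.041 ]] [ 0.6079 -0.04    0.0624] [np.float64(0.1317647599122935), np.float64(0.0955074903440278), np.float64(0.13295309338878597), np.float64(0.09669496544185988)]
plate [[164.51220703125, 226.24996948242188], [162.55772399902344, 195.0657501220703], [114.43576049804688, 200.40866088867188], [116.40032958984375, 231.97097778320312]] [[186.9058380126953, 165.41493225097656], [208.093994140625, 155.65863037109375], [186.97219848632812, 138.79421997070312], [166.57217407226562, 148.04747009277344]]
[[0.4847 0.2171 0.0041]
 [0.5565 0.225  0.005 ]
 [0.5405 0.3353 0.0063]
 [0.4686 0.3267 0.0038]] [0.5126 0.276  0.0048] [np.float64(0.11078788201897431), np.float64(0.07222739745343616), np.float64(0.1114074086305538), np.float64(0.07251042601713747)]
[array([0.4845, 0.2161, 0.009 ]), array([0.5556, 0.2244, 0.009 ]), array([0.5404, 0.3344, 0.009 ]), array([0.4685, 0.3251, 0.009 ])] [array([0.4825, 0.2112, 0.009 ]), array([0.5547, 0.2201, 0.009 ]), array([0.539 , 0.3316, 0.009 ]), array([0.4664, 0.3197, 0.009 ])]
pen T 379 384 215 217 381.0 216.0
pen S 295 299 233 238 297.08 235.8
green T 8 257.875 189.875 [0.5684 0.0056 0.0476]
green S 6 251.16666666666666 186.33333333333334 [0.5682 0.0044 0.0452]
red T 6 297.5 192.0 [ 0.5661 -0.0819  0.0466]
red S 7 270.0 208.0 [ 0.5655 -0.0841  0.0442]
brass T 13 258.0 171.30769230769232 [0.6049 0.0059 0.078 ]
brass S 26 286.6923076923077 165.23076923076923 [0.7293 0.0676 0.0024]
[ 0.5251 -0.2384  0.0593]
[ 0.5257 -0.244   0.0534]
[ 0.5257 -0.2499  0.0558]
```

View pics/c1.png

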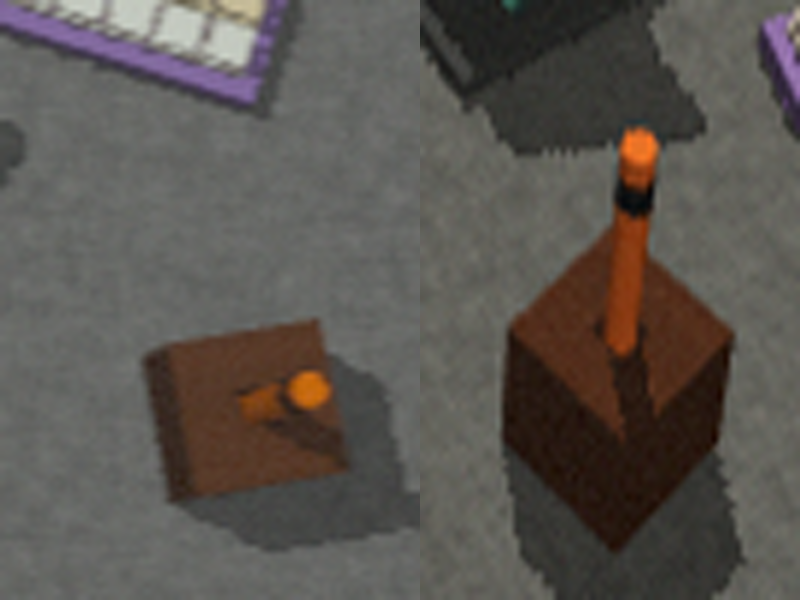

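The crop shows the pen top at native pixels (381.5,215) in the top view and (297,236) in the side view. The holder's top face is visible in both. The plate is at about (0.512,0.274) with yaw 0.14, and the case is at about (0.61,-0.04). Now I move over the plate.

Request:
arm_command(
  commands=[
    [-40.5,-23.5,0,1.126],
    [-40.5,-23.5,0,1.126],
    [-40.5,-23.5,0,1.126],
    [-40.5,-23.5,0,1.126],
    [-40.5,-23.5,0,1.126],
    [-40.5,-23.5,0,1.126],
    [-40.5,-23.5,0,1.126],
    [-40.5,-23.5,0,1.126],
    [-40.5,-23.5,0,1.126],
    [-40.5,-23.5,0,1.126],
    [-40.5,-23.5,0,1.126],
    [-40.5,-23.5,0,1.126],
  ],
)

```text
time: 1.1
tcp_pos: [0.516, 0.2661, 0.2148]
tool_rot: [3.139, 0.003, 1.699]
wrist_force: [-0.6, -0.3, 0.1]
opening: 0.0921
finger_force: 0.0
```

Request:
arm_command(
  commands=[
    [0,50,0,0],
    [0,50,0,0],
    [0,50,0,0],
    [0,50,0,0],
    [0,50,0,0],
    [0,50,0,0],
    [0,50,0,0],
    [0,50,0,0],
    [0,50,0,0],
    [0,50,0,0],
    [0,50,0,0],
    [0,50,0,0],
  ],
)

```text
time: 2.1
tcp_pos: [0.9096, 0.3075, 0.2079]
tool_rot: [3.132, -0.013, 1.672]
wrist_force: [0.5, -1.4, -0.3]
opening: 0.0919
finger_force: 0.0
```

Request:
arm_command(
  commands=[
    [0,20,0,0],
    [0,20,0,0],
    [0,20,0,0],
    [0,20,0,0],
    [0,20,0,0],
    [0,20,0,0],
  ],
)

```text
time: 2.6
tcp_pos: [0.9395, 0.2855, 0.1871]
tool_rot: [3.093, -0.024, 1.671]
wrist_force: [0.2, -0.8, -0.4]
opening: 0.0923
finger_force: 0.0
```

```bash
python3 -c "
from plant import bot; o=bot.get_obs(); print({k:o[k] for k in('time','joint_pos','tcp_pos','tool_rot')})"
```

```text
{'time': 2.6, 'joint_pos': array([-0.45352946,  1.3253681 ,  1.32880282,  0.27954103, -1.29139855,
        1.69116477, -0.08189864]), 'tcp_pos': array([0.93950747, 0.28545866, 0.18706315]), 'tool_rot': array([ 3.09346576, -0.02350672,  1.67059111])}
```

Request:
arm_command(
  commands=[
    [0,60,-20,0],
    [0,60,-20,0],
    [0,60,-20,0],
    [0,60,-20,0],
    [0,60,-20,0],
    [0,60,-20,0],
  ],
)

```text
time: 3.1
tcp_pos: [0.9539, 0.2511, 0.2207]
tool_rot: [3.056, -0.026, 1.67]
wrist_force: [-0.0, 0.7, -0.3]
opening: 0.0919
finger_force: 0.0
```

```bash
python3 -c "
from plant import bot; o=bot.get_obs(); print({k:o[k] for k in('time','joint_pos','tcp_pos','tool_rot')})"
```

```text
{'time': 3.1, 'joint_pos': array([-0.41812307,  1.29165471,  1.33545731,  0.27958645, -1.29075625,
        1.68820752, -0.04603381]), 'tcp_pos': array([0.95390981, 0.25111138, 0.22069976]), 'tool_rot': array([ 3.05564738, -0.02573071,  1.66994645])}
```

Request:
arm_command(
  commands=[
    [0,-10,0,0],
    [0,-10,0,0],
    [0,-10,0,0],
    [0,-10,0,0],
    [0,-10,0,0],
  ],
)

```text
time: 3.52
tcp_pos: [0.8486, 0.2421, 0.2093]
tool_rot: [3.063, -0.029, 1.665]
wrist_force: [0.0, 0.0, -0.3]
opening: 0.0916
finger_force: 0.0
```

```bash
python3 -c "
from plant import bot; o=bot.get_obs(); print({k:o[k] for k in('time','joint_pos','tcp_pos','tool_rot')})"
```

```text
{'time': 3.5167, 'joint_pos': array([-0.78569002,  1.18313668,  1.39058508,  0.99540076, -1.1997041 ,
        1.56947238,  0.27947546]), 'tcp_pos': array([0.84859573, 0.24205387, 0.20930067]), 'tool_rot': array([ 3.06266518, -0.0288086 ,  1.66457242])}
```

Over-reaching tilts the tool outward, and the tilt persists afterwards. That is the way to reach the 30° slope. Next I work out the grasp move.

```bash
cat >> h.py <<'E'
def go(p,ydir):
    "tool-axis shift (cm) and turn to bring the TCP to p with tool y horizontally along ydir"
    from plant import bot
    o=bot.get_obs(); R=Rn.from_euler('xyz',o["tool_rot"]).as_matrix()
    s=R.T@(np.array(p)-o["tcp_pos"])*100
    y=R.T@np.r_[ydir,0.]; 
    # component of ydir in tool xy plane; solve so the horizontal projection matches
    t=np.arctan2(-y[0],y[1])
    n=-R[:,2]; print("shift",s.round(2),"turn",round(t,3),"| tcp",o["tcp_pos"].round(4),"normal",n.round(3),"joints",o["joint_pos"].round(2),"t",o["time"],"open",round(o["opening"],4),"F",o["finger_force"],o["wrist_force"].round(1))
E
python3 - <<'E'
from h import *
go((.5115,.273,.085),(np.cos(.138),np.sin(.138)))
go((.5115,.273,.0135),(np.cos(.138),np.sin(.138)))
E
```

```text
shift [  5.88 -34.16   9.94] turn -0.044 | tcp [0.8486 0.2421 0.2093] normal [-0.076 -0.036  0.996] joints [-0.79  1.18  1.39  1.   -1.2   1.57  0.28] t 3.5167 open 0.0916 F 0.0 [ 0.   0.  -0.3]
shift [  5.67 -34.73  17.07] turn -0.044 | tcp [0.8486 0.2421 0.2093] normal [-0.076 -0.036  0.996] joints [-0.79  1.18  1.39  1.   -1.2   1.57  0.28] t 3.5167 open 0.0916 F 0.0 [ 0.   0.  -0.3]
```

Request:
arm_command(
  commands=[
    [5.9,-34.2,2,-0.044],
    [5.9,-34.2,2,-0.044],
    [5.9,-34.2,2,-0.044],
    [5.9,-34.2,2,-0.044],
    [5.9,-34.2,2,-0.044],
    [5.9,-34.2,2,-0.044],
    [5.9,-34.2,2,-0.044],
    [5.9,-34.2,9.9,-0.044],
    [5.9,-34.2,9.9,-0.044],
    [5.9,-34.2,9.9,-0.044],
    [5.9,-34.2,9.9,-0.044],
  ],
)

```text
time: 4.43
tcp_pos: [0.5152, 0.2719, 0.0819]
tool_rot: [3.061, -0.021, 1.716]
wrist_force: [0.5, 0.2, 0.7]
opening: 0.0917
finger_force: 0.0
```

Run:
```python
from h import *
go((.5115,.273,.0135),(np.cos(.138),np.sin(.138)))
from plant import imaging
a=imaging.get_image("top"); b=imaging.get_image("side")
cv2.imwrite("pics/t1.png",np.hstack([cv2.resize(a["image"][160:270,80:210,::-1],(400,340)),cv2.resize(b["image"][80:190,130:260,::-1],(400,340))]))
```

```text
shift [ 0.02 -0.9   6.79] turn 0.007 | tcp [0.5152 0.2719 0.0819] normal [-0.077 -0.032  0.997] joints [-1.45  1.05  1.41  1.99 -1.21  1.18  0.59] t 4.4333 open 0.0917 F 0.0 [0.5 0.2 0.7]
```

View pics/t1.png

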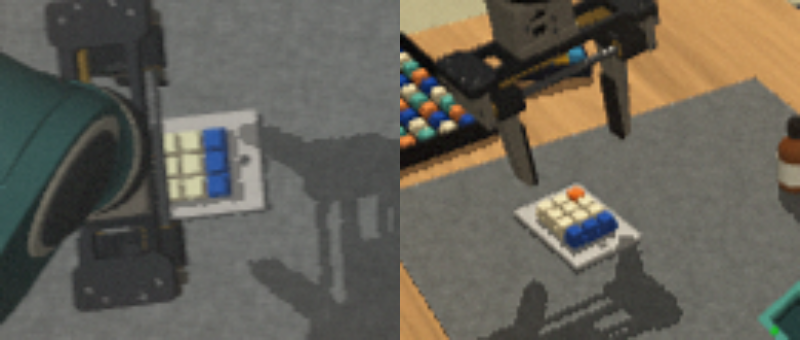

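The side view shows the fingertips at (530,180) and (620,135), straddling the key block along its 50 mm, so the approach is aligned. I descend and grip.

Request:
arm_command(
  commands=[
    [0,-0.4,2.5,0],
    [0,-0.8,4.5,0],
    [0,-0.9,6,0],
    [0,-0.9,6.8,0],
    [0,-0.9,6.8,0],
    [0,-0.9,6.8,0],
  ],
)

```text
time: 5.03
tcp_pos: [0.5172, 0.2718, 0.0179]
tool_rot: [3.052, -0.022, 1.713]
wrist_force: [0.3, -1.1, 0.3]
opening: 0.0921
finger_force: 0.0
```

Request:
arm_command(
  commands=[
    [0,0,0,0],
    [0,0,0,0],
    [0,0,0,0],
    [0,0,0,0],
    [0,0,0,0],
    [0,0,0,0],
    [0,0,0,0],
    [0,0,0,0],
    [0,0,0,0],
  ],
  claw=4,
  squeeze=40,
)

```text
time: 5.78
tcp_pos: [0.514, 0.2721, 0.0159]
tool_rot: [3.056, -0.021, 1.714]
wrist_force: [-1.8, 0.2, 0.5]
opening: 0.0495
finger_force: 39.9
```

Run:
```python
from h import *
go((.5115,.273,.0135),(np.cos(.138),np.sin(.138)))
S=pickle.load(open("side0.pkl","rb"))
print(proj(S,[(.5152,.2719,.0819)]))
```

```text
shift [ 0.12 -0.26  0.22] turn 0.006 | tcp [0.514  0.2721 0.0159] normal [-0.081 -0.033  0.996] joints [-1.39  1.05  1.23  2.01 -1.27  1.02  0.61] t 5.7833 open 0.0495 F 39.863394373096526 [-1.8  0.2  0.5]
[[185.45744946 130.33299931]]
```

Gripped at 49.5 mm with 40 N. Now I lift.

Request:
arm_command(
  commands=[
    [0,0,-1.5,0],
    [0,0,-3.5,0],
    [0,0,-6,0],
    [0,0,-9,0],
    [0,0,-12,0],
    [0,0,-15,0],
    [0,0,-17,0.05],
    [0,0,-18,0.1],
    [0,0,-18,0.15],
  ],
)

```text
time: 6.53
tcp_pos: [0.5005, 0.2663, 0.1977]
tool_rot: [3.057, -0.037, 1.562]
wrist_force: [-0.2, -0.1, -2.5]
opening: 0.0492
finger_force: 39.8
```

Run:
```python
from h import *
go((.85,-.04,.21),(1,-.018))
```

```text
shift [-30.27  35.28   0.63] turn 0.01 | tcp [0.5005 0.2663 0.1977] normal [-0.085 -0.036  0.996] joints [-1.55  0.82  1.52  1.95 -0.93  1.2   0.28] t 6.5333 open 0.0492 F 39.81009394861758 [-0.2 -0.1 -2.5]
```

Request:
arm_command(
  commands=[
    [-2,2.2,0,0.01],
    [-5,5.5,0,0.01],
    [-8,9,0,0.01],
    [-11,12.5,0,0.01],
    [-14,16,0,0.01],
    [-17,19.5,0,0.01],
    [-20,23,0.2,0.01],
    [-23,26.5,0.4,0.01],
    [-26,30,0.6,0.01],
    [-28.5,33.5,0.6,0.01],
    [-30.3,35.3,0.6,0.01],
    [-30.3,35.3,0.6,0.01],
  ],
  squeeze=50,
)

```text
time: 7.53
tcp_pos: [0.8514, -0.0458, 0.2063]
tool_rot: [3.061, -0.032, 1.55]
wrist_force: [0.5, -1.6, -2.5]
opening: 0.0494
finger_force: 49.8
```

Request:
arm_command(
  commands=[
    [0,30,0,0],
    [0,30,0,0],
    [0,30,0,0],
    [0,30,0,0],
    [0,40,0,0],
    [0,40,0,0],
    [0,40,0,0],
    [0,40,0,0],
    [0,40,0,0],
    [0,40,0,0],
    [0,40,0,0],
    [0,40,0,0],
  ],
)

```text
time: 8.53
tcp_pos: [1.0019, -0.035, 0.1948]
tool_rot: [3.023, -0.034, 1.557]
wrist_force: [-1.2, -0.4, -2.4]
opening: 0.0489
finger_force: 49.8
```

Run:
```python
from h import *
go((.61,-.04,.15),(1,-.018))
```

```text
shift [ -1.19 -39.43  -0.24] turn 0.004 | tcp [ 1.0019 -0.035   0.1948] normal [-0.119 -0.032  0.992] joints [-0.11  1.32  1.3   0.28 -1.29  1.63  0.14] t 8.5333 open 0.0489 F 49.797656941227615 [-1.2 -0.4 -2.4]
```

Request:
arm_command(
  commands=[
    [0,50,0,0],
    [0,50,0,0],
    [0,50,0,0],
    [0,50,0,0],
    [0,50,0,0],
    [0,50,0,0],
    [0,50,0,0],
    [0,50,0,0],
    [0,50,0,0],
    [0,50,0,0],
    [0,50,0,0],
    [0,50,0,0],
  ],
)

```text
time: 9.53
tcp_pos: [1.0192, -0.0303, 0.1696]
tool_rot: [2.987, -0.033, 1.554]
wrist_force: [-0.2, 0.0, -1.9]
opening: 0.0492
finger_force: 49.8
```

Run:
```python
from h import *
go((.61,-.04,.15),(1,-.018))
```

```text
shift [ -1.7  -40.71  -4.41] turn 0.002 | tcp [ 1.0192 -0.0303  0.1696] normal [-0.154 -0.03   0.988] joints [-0.12  1.34  1.29  0.28 -1.29  1.57  0.13] t 9.5333 open 0.0492 F 49.79807343799621 [-0.2  0.  -1.9]
```

Request:
arm_command(
  commands=[
    [0,40,-40,0],
    [0,40,-40,0],
    [0,40,-40,0],
    [0,40,-40,0],
    [0,40,-40,0],
    [0,40,-40,0],
    [0,40,-40,0],
    [0,40,-40,0],
  ],
)

```text
time: 10.2
tcp_pos: [0.9844, -0.0317, 0.3324]
tool_rot: [2.953, -0.032, 1.554]
wrist_force: [-1.0, -0.3, -1.9]
opening: 0.049
finger_force: 49.8
```

Run:
```python
from h import *
go((.61,-.04,.15),(1,-.018))
```

```text
shift [ -2.04 -40.17  10.84] turn 0.002 | tcp [ 0.9844 -0.0317  0.3324] normal [-0.188 -0.029  0.982] joints [-0.13  1.18  1.33  0.28 -1.29  1.7   0.13] t 10.2 open 0.049 F 49.79877786710858 [-1.  -0.3 -1.9]
```

Request:
arm_command(
  commands=[
    [0,40,-60,0],
    [0,40,-60,0],
    [0,40,-60,0],
    [0,40,-60,0],
    [0,40,-60,0],
    [0,40,-60,0],
    [0,40,-60,0],
    [0,40,-60,0],
    [0,40,-60,0],
    [0,40,-60,0],
    [0,40,-60,0],
    [0,40,-60,0],
  ],
)

```text
time: 11.2
tcp_pos: [0.917, -0.0333, 0.5128]
tool_rot: [2.89, -0.033, 1.554]
wrist_force: [0.5, -0.2, -3.0]
opening: 0.0494
finger_force: 49.8
```

Run:
```python
from h import *
go((.61,-.04,.15),(1,-.018))
```

```text
shift [ -2.36 -38.74  27.44] turn 0.002 | tcp [ 0.917  -0.0333  0.5128] normal [-0.249 -0.028  0.968] joints [-0.14  0.98  1.38  0.28 -1.29  1.84  0.13] t 11.2 open 0.0494 F 49.7999084321782 [ 0.5 -0.2 -3. ]
```

Request:
arm_command(
  commands=[
    [0,30,-60,0],
    [0,30,-60,0],
    [0,30,-60,0],
    [0,30,-60,0],
    [0,30,-60,0],
    [0,30,-60,0],
  ],
)

```text
time: 11.7
tcp_pos: [0.8973, -0.0349, 0.5865]
tool_rot: [2.808, -0.034, 1.555]
wrist_force: [-0.2, -0.2, -2.0]
opening: 0.049
finger_force: 49.8
```

Run:
```python
from h import *
go((.61,-.04,.15),(1,-.018))
```

```text
shift [ -2.45 -41.4   31.8 ] turn 0.002 | tcp [ 0.8973 -0.0349  0.5865] normal [-0.328 -0.027  0.944] joints [-0.15  0.9   1.4   0.28 -1.29  1.84  0.13] t 11.7 open 0.049 F 49.80197806376964 [-0.2 -0.2 -2. ]
```

Request:
arm_command(
  commands=[
    [0,30,-60,0],
    [0,30,-60,0],
    [0,30,-60,0],
    [0,30,-60,0],
    [0,30,-60,0],
    [0,30,-60,0],
    [0,30,-60,0],
    [0,30,-60,0],
    [0,30,-60,0],
    [0,30,-60,0],
    [0,30,-60,0],
    [0,30,-60,0],
  ],
)

```text
time: 12.7
tcp_pos: [0.87, -0.037, 0.6627]
tool_rot: [2.722, -0.035, 1.555]
wrist_force: [-0.5, 0.1, -1.6]
opening: 0.0489
finger_force: 49.8
```

Run:
```python
from h import *
go((.61,-.04,.15),(1,-.018))
```

```text
shift [ -2.5  -44.61  36.16] turn 0.003 | tcp [ 0.87   -0.037   0.6627] normal [-0.408 -0.025  0.913] joints [-0.16  0.81  1.42  0.28 -1.29  1.84  0.13] t 12.7 open 0.0489 F 49.80474586598575 [-0.5  0.1 -1.6]
```

Request:
arm_command(
  commands=[
    [0,12,-60,0],
    [0,12,-60,0],
    [0,12,-60,0],
    [0,12,-60,0],
    [0,12,-60,0],
    [0,12,-60,0],
  ],
)

```text
time: 13.2
tcp_pos: [0.8336, -0.0405, 0.7411]
tool_rot: [2.629, -0.037, 1.556]
wrist_force: [0.1, -0.1, -2.0]
opening: 0.0493
finger_force: 49.8
```

Run:
```python
from h import *
go((.61,-.04,.15),(1,-.018))
```

```text
shift [ -2.45 -48.45  40.51] turn 0.004 | tcp [ 0.8336 -0.0405  0.7411] normal [-0.491 -0.025  0.871] joints [-0.17  0.72  1.44  0.28 -1.29  1.84  0.13] t 13.2 open 0.0493 F 49.807023787871 [ 0.1 -0.1 -2. ]
```

Run:
```python
from h import *
np.set_printoptions(precision=4,suppress=True)
T=pickle.load(open("top0.pkl","rb"));S=pickle.load(open("side0.pkl","rb"))
qt=[[307.777,193.757],[310.72,152.03],[249.0,148.976],[249.0,190.437]];qs=[[275.425,215.62],[304.74,188.74],[273.758,157.758],[245.92,183.10]]
zs=[.0444,.0924,.0924,.0444]
for d,q in((T,qt),(S,qs)):
    X=np.array([onz(d,p,z) for p,z in zip(q,zs)]); print(X.tolist()); e=X[2]+X[3]-X[0]-X[1]; print("mean",X.mean(0),"yaw",-np.arctan2(e[0],e[1]))
# joint fit: origin xy,yaw + camera consistency (both cams, z fixed .058, slope 30)
c=np.array([[-48,-67,12],[48,-67,12],[48,67,12],[-48,67,12]])/1000
def W(p): return c@(Rn.from_euler('z',p[2]).as_matrix()@Rn.from_euler('y',-30,degrees=True).as_matrix()).T+[p[0],p[1],.058]
for nm,L in(("T",((T,qt),)),("S",((S,qs),)),("both",((T,qt),(S,qs)))):
    r=least_squares(lambda p:np.concatenate([(proj(d,W(p))-q).ravel() for d,q in L]),[.61,-.04,0]); print(nm,r.x,r.fun.round(1))
# pen/holder
print("pen top",tri(T,(381.5,215),S,(297.3,236)),onz(T,(381.5,215),.133+.003+.002),onz(S,(297.3,236),.138))
```

```text
[[0.5630911825148905, -0.10477803253355863, 0.044399999999999995], [0.6470274598067833, -0.10570071412772214, 0.09240000000000026], [0.6504105939801983, 0.026232106488958032, 0.09240000000000004], [0.5670607778670065, 0.02525034932554214, 0.044399999999999995]]
mean [ 0.6069 -0.0397  0.0684] yaw -0.02806064222188443
[[0.5619215437283477, -0.11181730598423217, 0.044399999999999995], [0.6413914101611072, -0.113773819716317, 0.09240000000000004], [0.6476173320398885, 0.021961738577726875, 0.09240000000000004], [0.5638740147466409, 0.02276080234841127, 0.044399999999999995]]
mean [ 0.6037 -0.0452  0.0684] yaw -0.03024596917920402
T [ 0.6129 -0.0398 -0.0198] [ 0.5 -0.4  0.9 -0.  -0.1  0.3 -1.3  0.1]
S [ 0.6097 -0.0454 -0.0226] [-0.6  0.1  0.6 -0.5 -0.   0.4 -0.1  0.1]
both [ 0.6122 -0.0414 -0.0207] [ 1.2 -0.   1.6  0.3  0.6  0.6 -0.6  0.5 -0.6 -1.4  0.4 -1.9 -0.2 -0.8
 -0.1 -1.1]
pen top [ 0.5134 -0.2461  0.1339] [ 0.5126 -0.2448  0.138 ] [ 0.5115 -0.2489  0.138 ]
```

Run:
```python
from h import *
for d in(.119,.064): go((.6125-.5*d,-.043+.01*d,.058+.866*d),(1,-.021))
```

```text
shift [ -2.67 -52.86  36.75] turn 0.007 | tcp [ 0.8336 -0.0405  0.7411] normal [-0.491 -0.025  0.871] joints [-0.17  0.72  1.44  0.28 -1.29  1.84  0.13] t 13.2 open 0.0493 F 49.807023787871 [ 0.1 -0.1 -2. ]
shift [ -2.86 -52.8   42.24] turn 0.007 | tcp [ 0.8336 -0.0405  0.7411] normal [-0.491 -0.025  0.871] joints [-0.17  0.72  1.44  0.28 -1.29  1.84  0.13] t 13.2 open 0.0493 F 49.807023787871 [ 0.1 -0.1 -2. ]
```

Request:
arm_command(
  commands=[
    [-0.2,-4,2,0],
    [-0.4,-8,5,0],
    [-0.6,-11.5,7.5,0],
    [-0.8,-15,10,0],
    [-1,-18.5,12.5,0],
    [-1.2,-22,15,0],
    [-1.4,-25.5,17.5,0],
    [-1.6,-29,20,0],
    [-1.8,-32.5,22.5,0],
    [-2,-36,25,0],
    [-2.2,-39.5,27.5,0],
    [-2.2,-42,29,0],
  ],
)

```text
time: 14.2
tcp_pos: [0.6379, -0.0417, 0.3389]
tool_rot: [2.632, -0.037, 1.557]
wrist_force: [0.9, -0.1, -2.3]
opening: 0.0493
finger_force: 49.8
```

Run:
```python
from h import *
for d in(.119,.064): go((.6125-.5*d,-.043+.01*d,.058+.866*d),(1,-.021))
```

```text
shift [ -0.79 -16.08  11.37] turn 0.008 | tcp [ 0.6379 -0.0417  0.3389] normal [-0.488 -0.026  0.872] joints [-1.22  0.29  1.51  1.96 -0.64  0.74  0.58] t 14.2 open 0.0493 F 49.806893141940236 [ 0.9 -0.1 -2.3]
shift [ -0.98 -16.    16.86] turn 0.008 | tcp [ 0.6379 -0.0417  0.3389] normal [-0.488 -0.026  0.872] joints [-1.22  0.29  1.51  1.96 -0.64  0.74  0.58] t 14.2 open 0.0493 F 49.806893141940236 [ 0.9 -0.1 -2.3]
```

Request:
arm_command(
  commands=[
    [-0.2,-3,2,0.008],
    [-0.4,-6.5,4.5,0.008],
    [-0.6,-10,7,0.008],
    [-0.8,-13,9.5,0.008],
    [-0.9,-15,12,0.008],
    [-1,-16,14,0.008],
    [-1,-16,15.5,0.008],
    [-1,-16,16.5,0.008],
    [-1,-16,16.8,0.008],
    [-1,-16,16.8,0.008],
  ],
)

```text
time: 15.03
tcp_pos: [0.5816, -0.0445, 0.1153]
tool_rot: [2.633, -0.041, 1.547]
wrist_force: [0.5, 0.9, -2.6]
opening: 0.0491
finger_force: 49.8
```

Run:
```python
from h import *
for d in(.064,): go((.6125-.5*d,-.043+.01*d,.058+.866*d),(1,-.021))
from plant import imaging
a=imaging.get_image("top"); b=imaging.get_image("side")
pickle.dump((a,b),open("hov.pkl","wb"))
cv2.imwrite("pics/hov.png",np.hstack([cv2.resize(a["image"][120:230,220:350,::-1],(400,340),interpolation=cv2.INTER_CUBIC),cv2.resize(b["image"][110:235,220:340,::-1],(400,340),interpolation=cv2.INTER_CUBIC)]))
```

```text
shift [ 0.21 -0.19  0.12] turn -0.003 | tcp [ 0.5816 -0.0445  0.1153] normal [-0.488 -0.024  0.873] joints [-0.31  0.34  0.42  2.26 -1.28  0.19  1.24] t 15.0333 open 0.0491 F 49.8077099584043 [ 0.5  0.9 -2.6]
```

View pics/hov.png

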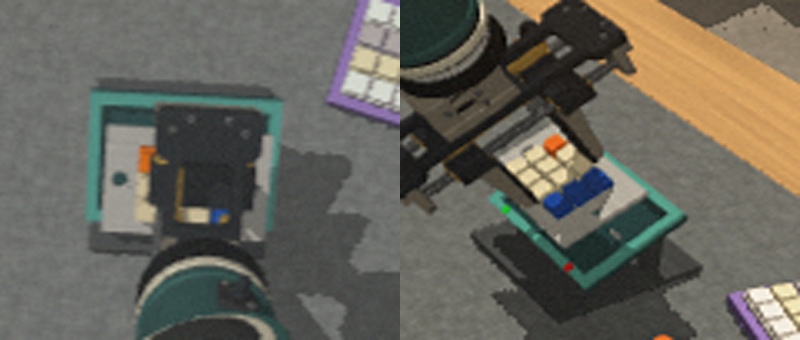

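The hover picture shows the tilted plate above the case, with its big hole at crop (120,180) in the left panel and its -y edge from (565,245) to (650,190) in the right panel. Next I measure the fine offset between plate and case.

Run:
```python
from h import *
np.set_printoptions(precision=4,suppress=True)
T,S=pickle.load(open("hov.pkl","rb"))
# big hole in top view: dark blob weighted centroid
g=cv2.cvtColor(T["image"],cv2.COLOR_RGB2GRAY).astype(float); x0,y0=253,172; w=g[y0:y0+13,x0:x0+13]; print(w.astype(int))
lite=lambda h,s,v:(v>95)&(s<60)
mt=mask(T,lite,(250,150,272,202)); ms=mask(S,lite,(262,150,300,206))
for nm,m in(("T",mt),("S",ms)):
    c=big(m); h=cv2.approxPolyDP(cv2.convexHull(c),1.5,True)[:,0]; print(nm,h.tolist())
cv2.imwrite("pics/hm.png",np.hstack([cv2.resize(S["image"][150:210,250:310,::-1],(500,500),interpolation=cv2.INTER_CUBIC),cv2.cvtColor(cv2.resize(ms[150:210,250:310],(300,500)),cv2.COLOR_GRAY2BGR)]))
```

```text
[[ 68 129 158 153 155 157 155 156 157 156 156 142 129]
 [ 68 129 158 156 156 156 158 154 154 157 155 149 135]
 [ 84 134 153 154 157 155 157 155 154 154 156 148 135]
 [ 89 135 156 153 136 121 125 143 150 153 154 147 136]
 [ 82 136 161 138  94  75  73  93 133 155 154 166 171]
 [ 84 136 150 119  73  68  65  70 122 154 158 170 169]
 [101 143 151 113  74  68  71  68 111 144 154 166 179]
 [103 143 157 132  87  69  78 114 145 156 153 155 172]
 [107 146 158 151 145 138 145 160 143 141 154 171 183]
 [104 145 158 157 157 156 158 157 155 156 155 170 183]
 [105 145 158 156 159 158 157 157 156 157 156 172 184]
 [122 157 155 156 157 154 155 155 158 155 152 156 164]
 [123 153 155 154 157 156 156 155 158 155 159 165 166]]
T [[255, 160], [270, 161], [269, 195], [252, 194]]
S [[299, 150], [299, 182], [269, 200], [262, 193], [262, 183], [274, 150]]
```

View pics/hm.png

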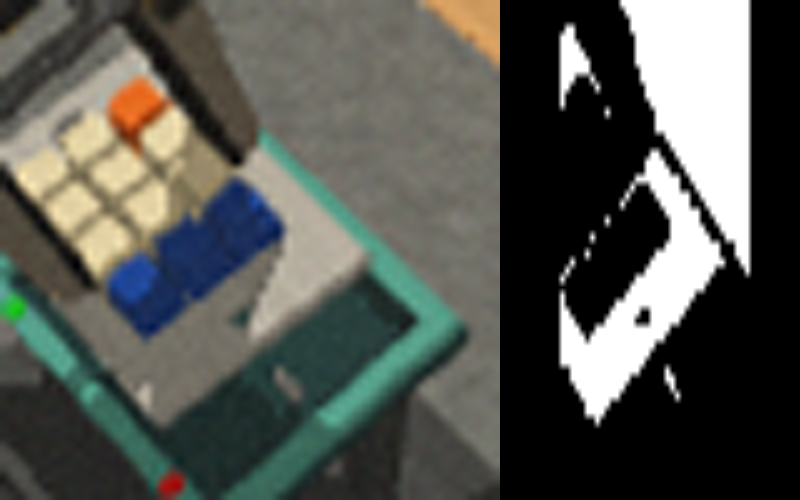

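The crop shows the plate's top -y corners at native pixels (294.4,180.6) and (269.8,199.2). The small hole is at (278.8,188.2) and the small pin top at (284.2,195.6).

Run:
```python
from h import *
np.set_printoptions(precision=1,suppress=True)
T,S=pickle.load(open("hov.pkl","rb"))
g=cv2.cvtColor(T["image"],cv2.COLOR_RGB2GRAY).astype(float); w=np.clip(150-g[174:182,255:263],0,None); ys,xs=np.mgrid[174:182,255:263]; ht=((w*xs).sum()/w.sum(),(w*ys).sum()/w.sum()); print(ht)
cf={"T":(.6129,-.0398,-.0198),"S":(.6097,-.0454,-.0226)}
for nm,d,pts in(("T",T,[("bighole",ht),("c+x+y",(254.2,159.8)),("c-x+y",(251.9,194.3))]),("S",S,[("c+x-y",(294.4,180.6)),("c-x-y",(269.8,199.2)),("smallhole",(278.8,188.2))])):
    p=cf[nm]; R=Rn.from_euler('z',p[2]).as_matrix()@Rn.from_euler('y',-30,degrees=True).as_matrix(); o=np.array([p[0],p[1],.058])
    for n,q in pts:
        e,v=ray(d,q); e=R.T@(e-o); v=R.T@v
        for h in(.055,.058,.061): print(nm,n,h,1000*(e+v*(h-e[2])/v[2]))
    for n,X in (("pinbig top",(0,.045,.022)),("pinsmall top",(0,-.045,.022))): print(n,proj(d,R@np.array(X)+o))
    print(nm,"case tcp",1000*(R.T@(np.array([.5816,-.0445,.1153])-o)))
```

```text
(np.float64(258.49658935879944), np.float64(177.42360163710777))
T bighole 0.055 [ 1.1 43.2 55. ]
T bighole 0.058 [ 2.3 43.1 58. ]
T bighole 0.061 [ 3.4 43.1 61. ]
T c+x+y 0.055 [39.7 53.4 55. ]
T c+x+y 0.058 [40.8 53.3 58. ]
T c+x+y 0.061 [41.8 53.2 61. ]
T c-x+y 0.055 [-38.   55.9  55. ]
T c-x+y 0.058 [-36.7  55.8  58. ]
T c-x+y 0.061 [-35.4  55.7  61. ]
pinbig top [[258.2 172.3]]
pinsmall top [[299.9 174.2]]
T case tcp [ 1.6 -5.3 65.2]
S c+x-y 0.055 [ 38.1 -60.6  55. ]
S c+x-y 0.058 [ 37.7 -62.8  58. ]
S c+x-y 0.061 [ 37.4 -65.   61. ]
S c-x-y 0.055 [-31.3 -53.3  55. ]
S c-x-y 0.058 [-31.4 -55.5  58. ]
S c-x-y 0.061 [-31.4 -57.7  61. ]
S smallhole 0.055 [  0.8 -47.2  55. ]
S smallhole 0.058 [  0.6 -49.4  58. ]
S smallhole 0.061 [  0.4 -51.7  61. ]
pinbig top [[262.8 173.4]]
pinsmall top [[283.2 194.5]]
S case tcp [ 4.3  0.3 63.7]
```

Both views agree that the plate must shift about +2 mm in case y and -1.8 mm in case x. I correct that while lowering to just above the pins.

Request:
arm_command(
  commands=[
    [0.2,-0.18,0.5,-0.003],
    [0.2,-0.18,1,-0.003],
    [0.2,-0.18,1.7,-0.003],
    [0.2,-0.18,2.4,-0.003],
    [0.2,-0.18,2.7,-0.003],
    [0.2,-0.18,2.7,-0.003],
    [0.2,-0.18,2.7,-0.003],
  ],
)

```text
time: 15.72
tcp_pos: [0.5962, -0.0414, 0.0978]
tool_rot: [2.642, -0.039, 1.552]
wrist_force: [0.0, 0.0, -3.3]
opening: 0.0494
finger_force: 49.8
```

Run:
```python
from h import *
np.set_printoptions(precision=1,suppress=True)
for d in(.038,.019): go((.6125-.5*d,-.043+.01*d,.058+.866*d),(1,-.021))
from plant import imaging
T=imaging.get_image("top"); S=imaging.get_image("side"); pickle.dump((T,S),open("hov2.pkl","wb"))
cv2.imwrite("pics/h2.png",np.hstack([cv2.resize(T["image"][145:205,240:300,::-1],(400,400),interpolation=cv2.INTER_CUBIC),cv2.resize(S["image"][155:215,245:305,::-1],(400,400),interpolation=cv2.INTER_CUBIC)]))
```

```text
shift [-0.1 -0.6  0.5] turn 0.003 | tcp [ 0.6 -0.   0.1] normal [-0.5 -0.   0.9] joints [-0.2  0.4  0.3  2.2 -1.3  0.1  1.3] t 15.7167 open 0.0494 F 49.80732398573309 [ 0.   0.  -3.3]
shift [-0.2 -0.5  2.4] turn 0.003 | tcp [ 0.6 -0.   0.1] normal [-0.5 -0.   0.9] joints [-0.2  0.4  0.3  2.2 -1.3  0.1  1.3] t 15.7167 open 0.0494 F 49.80732398573309 [ 0.   0.  -3.3]
```

View pics/h2.png

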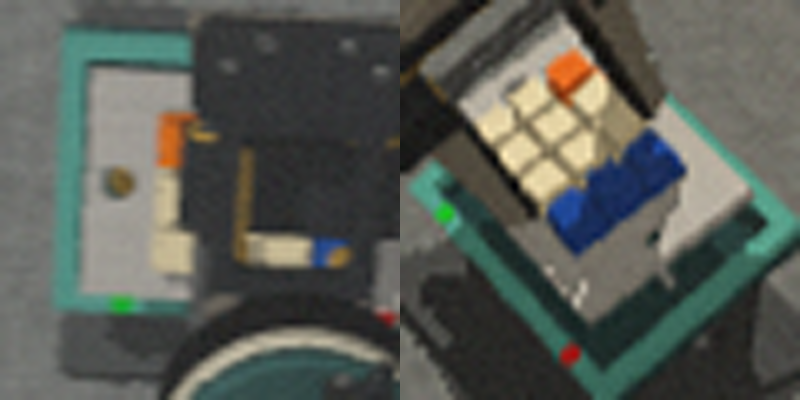

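The right panel shows the plate inside the rim. In the left panel the brass pin shows in the big hole at (119,183). The pose stopped slightly short because joint 6 is near its limit, so I check and try to close the residual.

Request:
arm_command(
  commands=[
    [0,-0.6,0,0],
    [0,-0.6,0,0],
    [0,-0.6,0,0],
    [0,-0.6,0,0],
  ],
)

```text
time: 16.15
tcp_pos: [0.5916, -0.0416, 0.0973]
tool_rot: [2.645, -0.04, 1.552]
wrist_force: [0.5, 0.3, -2.0]
opening: 0.049
finger_force: 49.8
```

Run:
```python
from h import *
np.set_printoptions(suppress=True)
for d in(.038,.019): go((.6125-.5*d,-.043+.01*d,.058+.866*d),(1,-.021))
```

```text
shift [-0.12 -0.14  0.65] turn 0.003 | tcp [ 0.5916 -0.0416  0.0973] normal [-0.477 -0.026  0.879] joints [-0.2   0.38  0.27  2.23 -1.29  0.15  1.26] t 16.15 open 0.049 F 49.80689076706767 [ 0.5  0.3 -2. ]
shift [-0.19 -0.08  2.55] turn 0.003 | tcp [ 0.5916 -0.0416  0.0973] normal [-0.477 -0.026  0.879] joints [-0.2   0.38  0.27  2.23 -1.29  0.15  1.26] t 16.15 open 0.049 F 49.80689076706767 [ 0.5  0.3 -2. ]
```

Request:
arm_command(
  commands=[
    [-0.1,-0.2,0.2,0.003],
    [-0.12,-0.2,0.4,0.003],
    [-0.12,-0.2,0.6,0.003],
    [-0.12,-0.2,0.7,0.003],
    [-0.12,-0.2,0.7,0.003],
  ],
)

```text
time: 16.57
tcp_pos: [0.5944, -0.0429, 0.0925]
tool_rot: [2.651, -0.042, 1.55]
wrist_force: [-0.3, 0.8, -2.4]
opening: 0.0493
finger_force: 49.8
```

Run:
```python
from h import *
np.set_printoptions(suppress=True)
for d in(.033,.019): go((.6125-.5*d,-.043+.01*d,.058+.866*d),(1,-.021))
```

```text
shift [-0.   -0.14  0.6 ] turn -0.0 | tcp [ 0.5944 -0.0429  0.0925] normal [-0.472 -0.027  0.881] joints [-0.18  0.39  0.26  2.23 -1.29  0.15  1.26] t 16.5667 open 0.0493 F 49.80697067454457 [-0.3  0.8 -2.4]
shift [-0.05 -0.09  1.99] turn -0.0 | tcp [ 0.5944 -0.0429  0.0925] normal [-0.472 -0.027  0.881] joints [-0.18  0.39  0.26  2.23 -1.29  0.15  1.26] t 16.5667 open 0.0493 F 49.80697067454457 [-0.3  0.8 -2.4]
```

Request:
arm_command(
  commands=[
    [0,-0.2,0.2,0],
    [0,-0.2,0.4,0],
    [0,-0.2,0.6,0],
    [0,-0.2,0.7,0],
    [0,-0.2,0.7,0],
  ],
)

```text
time: 16.98
tcp_pos: [0.5969, -0.0429, 0.088]
tool_rot: [2.655, -0.042, 1.55]
wrist_force: [0.6, 0.7, -2.8]
opening: 0.0495
finger_force: 49.8
```

Run:
```python
from h import *
np.set_printoptions(suppress=True)
for d in(.028,.019): go((.6125-.5*d,-.043+.01*d,.058+.866*d),(1,-.021))
from plant import imaging
T=imaging.get_image("top"); S=imaging.get_image("side"); pickle.dump((T,S),open("hov3.pkl","wb"))
g=cv2.cvtColor(T["image"],cv2.COLOR_RGB2GRAY); print(g[166:180,251:267])
```

```text
shift [-0.01 -0.13  0.58] turn 0.0 | tcp [ 0.5969 -0.0429  0.088 ] normal [-0.468 -0.028  0.883] joints [-0.17  0.4   0.25  2.22 -1.29  0.15  1.26] t 16.9833 open 0.0495 F 49.80685325805098 [ 0.6  0.7 -2.8]
shift [-0.04 -0.1   1.48] turn 0.0 | tcp [ 0.5969 -0.0429  0.088 ] normal [-0.468 -0.028  0.883] joints [-0.17  0.4   0.25  2.22 -1.29  0.15  1.26] t 16.9833 open 0.0495 F 49.80685325805098 [ 0.6  0.7 -2.8]
[[124  95  90 136 159 158 159 159 161 155 156 156 158 146 127 128]
 [123  98 102 144 159 157 158 159 159 157 157 156 158 149 128 126]
 [124  99 107 148 156 159 158 158 157 156 158 157 147 137 131 126]
 [122  96 104 143 155 154 159 158 158 156 155 158 152 140 128 127]
 [119  87 104 143 156 155 139 125 135 150 152 155 153 147 139 124]
 [121  87 105 149 153 121  91  89  88 122 151 158 158 167 165 144]
 [115  86 122 158 136  94  85 107  98  91 138 159 163 170 174 170]
 [115  83 124 156 142  98  90 113  95 100 141 157 162 177 183 183]
 [116  84 124 157 148 122  90  74  76 128 156 156 161 177 186 187]
 [114  83 124 158 159 154 146 144 154 140 140 157 164 178 186 183]
 [114  85 127 160 160 161 160 156 159 158 157 160 161 168 179 185]
 [108  85 133 159 161 159 160 158 159 157 159 157 169 182 185 187]
 [106  86 129 157 157 157 158 157 158 157 159 159 162 173 154 132]
 [106  83 129 155 157 156 156 155 157 158 156 158 166 165 151 128]]
```

Request:
arm_command(
  commands=[
    [0,-0.25,0,0],
    [0,-0.25,0.1,0],
    [0,-0.25,0.3,0],
    [0,-0.25,0.4,0],
    [0,-0.25,0.5,0],
    [0,-0.25,0.5,0],
  ],
)

```text
time: 17.58
tcp_pos: [0.598, -0.0429, 0.0847]
tool_rot: [2.66, -0.042, 1.55]
wrist_force: [0.3, -0.6, -2.0]
opening: 0.0492
finger_force: 49.8
```

Run:
```python
from h import *
np.set_printoptions(suppress=True)
for d in(.019,): go((.6125-.5*d,-.043+.01*d,.058+.866*d),(1,-.021))
from plant import imaging
T=imaging.get_image("top"); S=imaging.get_image("side"); pickle.dump((T,S),open("hov3.pkl","wb"))
g=cv2.cvtColor(T["image"],cv2.COLOR_RGB2GRAY); print(g[166:180,251:267])
```

```text
shift [-0.02 -0.03  1.14] turn 0.0 | tcp [ 0.598  -0.0429  0.0847] normal [-0.464 -0.028  0.885] joints [-0.17  0.41  0.25  2.21 -1.29  0.15  1.26] t 17.5833 open 0.0492 F 49.80658390559256 [ 0.3 -0.6 -2. ]
[[125  96  88 136 159 158 160 157 159 156 158 159 158 145 127 127]
 [124  95  91 136 158 157 156 157 156 157 159 156 156 146 129 125]
 [125  97 105 145 157 159 159 157 156 157 159 156 146 137 128 128]
 [125  95 103 146 156 155 154 156 154 156 156 158 151 134 121 127]
 [115  86 105 143 153 143 121 114 117 142 157 155 157 155 136 120]
 [114  88 105 148 154 119  87 105  97 106 144 158 162 169 157 139]
 [115  84 105 148 140 100 114 128 102  94 134 158 160 169 179 176]
 [114  84 121 157 145 110 105 123  98  90 136 156 150 166 186 183]
 [117  85 126 158 158 133  91  73  70 129 158 155 163 181 184 185]
 [115  87 125 158 158 155 152 148 157 162 156 156 164 180 188 186]
 [114  86 124 158 162 160 159 160 158 161 159 160 163 176 185 187]
 [108  73 125 160 160 161 158 159 162 157 157 158 164 177 187 187]
 [106  84 128 157 158 156 159 157 158 158 156 159 161 169 150 118]
 [108  86 129 159 156 156 156 155 156 160 158 158 170 164 148 146]]
```

Request:
arm_command(
  commands=[
    [0,-0.15,0.2,0],
    [0,-0.15,0.3,0],
    [0,-0.15,0.4,0],
    [0,-0.15,0.5,0],
    [0,-0.15,0.6,0],
    [0,-0.15,0.6,0],
  ],
)

```text
time: 18.18
tcp_pos: [0.6002, -0.0429, 0.0808]
tool_rot: [2.664, -0.043, 1.55]
wrist_force: [-0.4, 0.9, -2.3]
opening: 0.049
finger_force: 49.8
```

Run:
```python
from h import *
np.set_printoptions(suppress=True)
for d in(.019,): go((.6125-.5*d,-.043+.01*d,.058+.866*d),(1,-.021))
```

```text
shift [-0.01 -0.04  0.69] turn 0.001 | tcp [ 0.6002 -0.0429  0.0808] normal [-0.461 -0.029  0.887] joints [-0.16  0.42  0.24  2.21 -1.29  0.15  1.26] t 18.1833 open 0.049 F 49.806245039217174 [-0.4  0.9 -2.3]
```

Underside is about 7 mm above the floor with no side force, so I keep going down.

Request:
arm_command(
  commands=[
    [0,-0.1,0.15,0],
    [0,-0.1,0.25,0],
    [0,-0.1,0.35,0],
    [0,-0.1,0.45,0],
    [0,-0.1,0.5,0],
    [0,-0.1,0.5,0],
  ],
)

```text
time: 18.68
tcp_pos: [0.6009, -0.0426, 0.0786]
tool_rot: [2.667, -0.045, 1.551]
wrist_force: [-18.1, 2.3, 17.8]
opening: 0.0494
finger_force: 49.7
```

Run:
```python
from h import *
np.set_printoptions(suppress=True)
for d in(.019,): go((.6125-.5*d,-.043+.01*d,.058+.866*d),(1,-.021))
```

```text
shift [-0.03 -0.    0.46] turn 0.001 | tcp [ 0.6009 -0.0426  0.0786] normal [-0.458 -0.031  0.888] joints [-0.16  0.43  0.24  2.2  -1.29  0.15  1.26] t 18.6833 open 0.0494 F 49.71510917879641 [-18.1   2.3  17.8]
```

Contact: about 26 N along the case normal. I check the plate's height against the rim with the range images.

Run:
```python
from h import *
np.set_printoptions(precision=1,suppress=True)
from plant import imaging
T=imaging.get_image("top"); S=imaging.get_image("side"); pickle.dump((T,S),open("hov4.pkl","wb"))
cf={"T":(.6129,-.0398,-.0198),"S":(.6097,-.0454,-.0226)}
lite=lambda h,s,v:(v>95)&(s<60); teal=lambda h,s,v:(h>70)&(h<100)&(s>80)&(v>60)
for nm,d,roi in(("T",T,(245,145,320,205)),("S",S,(245,155,312,216))):
    p=cf[nm]; R=Rn.from_euler('z',p[2]).as_matrix()@Rn.from_euler('y',-30,degrees=True).as_matrix(); o=np.array([p[0],p[1],.058])
    for k,fn in(("plate",lite),("rim",teal)):
        m=cv2.erode(mask(d,fn,roi),np.ones((3,3),np.uint8)); ys,xs=np.nonzero(m)
        X=1000*(np.array([depth(d,(x,y)) for x,y in zip(xs,ys)])-o)@R
        X=X[(abs(X[:,2]-14)<12)&(abs(X[:,0])<50)&(abs(X[:,1])<70)]
        if k=="plate": X=X[(abs(X[:,0])<36)&(abs(X[:,1])>36)&(abs(X[:,1])<60)]
        A=np.c_[X[:,:2],np.ones(len(X))]; s=least_squares(lambda q:A@q-X[:,2],[0,0,12],loss="soft_l1").x
        print(nm,k,len(X),"z=%.4f x + %.4f y + %.2f"%tuple(s),"med",np.median(X,0),"x/y range",X.min(0),X.max(0))
a=T["image"][145:205,240:300,::-1]; b=S["image"][155:215,245:305,::-1]
cv2.imwrite("pics/h4.png",np.hstack([cv2.resize(i,(400,400),interpolation=cv2.INTER_CUBIC) for i in(a,b)]))
```

```text
T plate 331 z=-0.1223 x + 0.0025 y + 16.09 med [-4.6 40.9 16.6] x/y range [-36.  -55.    8.5] [34.5 55.4 25.9]
T rim 183 z=0.0036 x + -0.0047 y + 11.77 med [21.2 38.7 11.7] x/y range [-47.1 -63.8   7.9] [47.4 64.5 18.1]
S plate 138 z=-0.1219 x + -0.0102 y + 14.76 med [  5.2 -44.4  15.1] x/y range [-34.3 -54.5   8.8] [33.3 55.8 20.5]
S rim 106 z=0.0046 x + 0.0013 y + 10.75 med [ -9.4 -59.6  10.6] x/y range [-45.1 -65.5   7.5] [44.3 34.3 14. ]
```

View pics/h4.png

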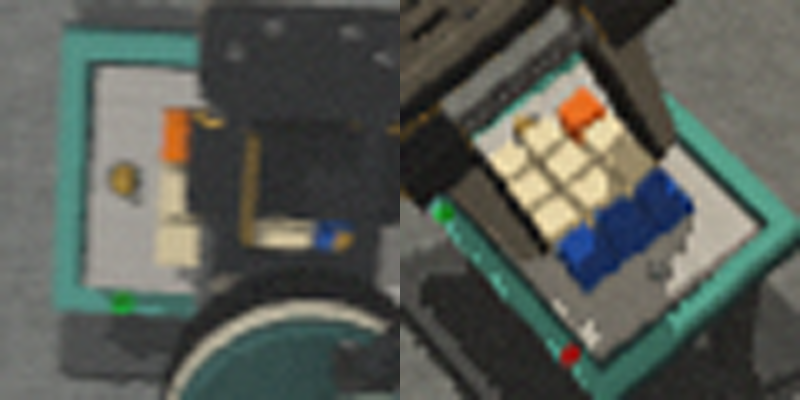

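Both pins are through their holes: the brass one at (123,180) in the left panel, the small hole and pin at (655,268) in the right. The plate's upslope edge rests on the floor while the lower edge is about 8 mm high, because the plate sits about 0.12 rad off in the grip. I ease the grip so it can settle while still held.

Request:
arm_command(
  commands=[
    [0,0,0,0],
    [0,0,0,0],
    [0,0,0,0],
    [0,0,0,0],
  ],
  squeeze=6,
)

```text
time: 19.12
tcp_pos: [0.6016, -0.0428, 0.0772]
tool_rot: [2.668, -0.043, 1.551]
wrist_force: [-4.5, 0.0, 0.1]
opening: 0.0503
finger_force: 6.0
```

```bash
cat > slope.py <<'E'
from h import *
from plant import imaging,bot
def slope():
    T=imaging.get_image("top"); S=imaging.get_image("side")
    cf={"T":(.6129,-.0398,-.0198),"S":(.6097,-.0454,-.0226)}
    lite=lambda h,s,v:(v>95)&(s<60)
    for nm,d,roi in(("T",T,(245,145,320,205)),("S",S,(245,155,312,216))):
        p=cf[nm]; R=Rn.from_euler('z',p[2]).as_matrix()@Rn.from_euler('y',-30,degrees=True).as_matrix(); o=np.array([p[0],p[1],.058])
        m=cv2.erode(mask(d,lite,roi),np.ones((3,3),np.uint8)); ys,xs=np.nonzero(m)
        X=1000*(np.array([depth(d,(x,y)) for x,y in zip(xs,ys)])-o)@R
        X=X[(abs(X[:,2]-14)<12)&(abs(X[:,0])<36)&(abs(X[:,1])>36)&(abs(X[:,1])<60)]
        A=np.c_[X[:,:2],np.ones(len(X))]; s=least_squares(lambda q:A@q-X[:,2],[0,0,12],loss="soft_l1").x
        print(nm,len(X),"z=%.4f x + %.4f y + %.2f (rim T 11.8, S 10.8)"%tuple(s))
if __name__=="__main__":
    slope(); go((.6125-.0095,-.0428,.0745),(1,-.021))
E
python3 slope.py
```

```text
T 322 z=-0.0962 x + 0.0019 y + 15.26 (rim T 11.8, S 10.8)
S 142 z=-0.1071 x + -0.0087 y + 14.14 (rim T 11.8, S 10.8)
shift [-0.   -0.03  0.3 ] turn 0.001 | tcp [ 0.6019 -0.0429  0.0773] normal [-0.457 -0.029  0.889] joints [-0.16  0.43  0.24  2.2  -1.29  0.15  1.26] t 19.2167 open 0.0499 F 5.963367372751236 [-5.2  1.2 -0.3]
```

Request:
arm_command(
  commands=[
    [0,0,0.1,0],
    [0,0,0.2,0],
    [0,0,0.3,0],
    [0,0,0.3,0],
    [0,0,0.3,0],
  ],
  squeeze=3,
)

```text
time: 19.63
tcp_pos: [0.6035, -0.043, 0.0752]
tool_rot: [2.67, -0.043, 1.551]
wrist_force: [-4.5, 0.4, -2.8]
opening: 0.0502
finger_force: 3.0
```

```bash
python3 slope.py
```

```text
T 317 z=-0.0537 x + -0.0029 y + 13.98 (rim T 11.8, S 10.8)
S 149 z=-0.0505 x + -0.0127 y + 12.65 (rim T 11.8, S 10.8)
shift [ 0.01 -0.08  0.05] turn 0.001 | tcp [ 0.6035 -0.0429  0.0753] normal [-0.455 -0.029  0.89 ] joints [-0.15  0.44  0.23  2.2  -1.29  0.15  1.26] t 19.7333 open 0.05 F 2.9971701046451926 [-4.5  0.8 -3.7]
```

Request:
arm_command(
  commands=[
    [0,0,0.1,0],
    [0,0,0.2,0],
    [0,0,0.3,0],
    [0,0,0.3,0],
    [0,0,0.3,0],
  ],
)

```text
time: 20.15
tcp_pos: [0.6051, -0.0429, 0.0735]
tool_rot: [2.671, -0.044, 1.551]
wrist_force: [-5.5, 0.5, -2.1]
opening: 0.0519
finger_force: 3.0
```

```bash
python3 slope.py
```

```text
T 320 z=-0.0191 x + -0.0053 y + 12.53 (rim T 11.8, S 10.8)
S 140 z=-0.0191 x + -0.0056 y + 11.58 (rim T 11.8, S 10.8)
shift [ 0.01 -0.15 -0.18] turn 0.001 | tcp [ 0.6051 -0.0429  0.0735] normal [-0.454 -0.03   0.89 ] joints [-0.15  0.44  0.23  2.19 -1.29  0.15  1.26] t 20.25 open 0.0522 F 3.0003080517053604 [-5.3  0.3 -1.7]
```

Request:
arm_command(
  commands=[
    [0,0,0.1,0],
    [0,0,0.15,0],
    [0,0,0.15,0],
  ],
)

```text
time: 20.5
tcp_pos: [0.606, -0.0429, 0.0727]
tool_rot: [2.671, -0.044, 1.551]
wrist_force: [-5.7, 0.5, -1.2]
opening: 0.0538
finger_force: 3.0
```

Request:
arm_command(
  commands=[
    [0,0,0,0],
    [0,0,0,0],
    [0,0,0,0],
    [0,0,0,0],
    [0,0,-0.5,0],
    [0,0,-2,0],
    [0,0,-4,0],
    [0,0,-6,0],
  ],
  claw=7.5,
)

```text
time: 21.17
tcp_pos: [0.5793, -0.0452, 0.127]
tool_rot: [2.671, -0.043, 1.55]
wrist_force: [0.6, 0.7, 0.8]
opening: 0.075
finger_force: 0.0
```

```bash
python3 slope.py
```

```text
T 233 z=0.0087 x + -0.0086 y + 12.21 (rim T 11.8, S 10.8)
S 150 z=-0.0073 x + -0.0100 y + 10.86 (rim T 11.8, S 10.8)
shift [ 0.   -0.49  5.88] turn 0.001 | tcp [ 0.5804 -0.0448  0.129 ] normal [-0.458 -0.03   0.888] joints [-0.41  0.32  0.53  2.24 -1.01  0.26  0.97] t 21.2667 open 0.0748 F 0.0 [ 0.3  0.7 -0.3]
```

The plate is flush and released. Now the pen: I compute the holder and pen geometry and the move, rotating the tool 90° so its closing axis is horizontal.

Run:
```python
from h import *
np.set_printoptions(precision=4,suppress=True)
T=pickle.load(open("top0.pkl","rb"));S=pickle.load(open("side0.pkl","rb"))
qt=np.array([(358.3,207.5),(383,203.3),(388,228),(362,233)])
print("holder top T",onz(T,qt.mean(0),.058),[onz(T,p,.058)[:2].round(4) for p in qt])
sc=65/380; qs=[((512-420)*sc+260,328*85/600+215),((732-420)*sc+260,333*85/600+215)]
print("holder top S (mid of left/right corners)",onz(S,np.mean(qs,0),.058))
print("pen base T/S",onz(T,(330+250/6,150+400/6),.062),onz(S,((622-420)*sc+260,352*85/600+215-.8),.058))
for z in(.10,.06): 
    zt=np.array([.458,.03,-.888]); g=np.array([.5125,-.2465,.110]); go(g+.019*zt+[0,0,z-.06],(0,1)); go(g+.019*zt+[0,0,z-.06],(0,-1))
```

```text
holder top T [ 0.5125 -0.2447  0.058 ] [array([ 0.5343, -0.2134]), array([ 0.5449, -0.2668]), array([ 0.4917, -0.2772]), array([ 0.4794, -0.2215])]
holder top S (mid of left/right corners) [ 0.5125 -0.2494  0.058 ]
pen base T/S [ 0.5149 -0.2414  0.062 ] [ 0.5091 -0.2538  0.058 ]
shift [-20.19  -4.32  -3.67] turn -1.608 | tcp [ 0.5804 -0.0448  0.129 ] normal [-0.458 -0.03   0.888] joints [-0.41  0.32  0.53  2.24 -1.01  0.26  0.97] t 21.2667 open 0.0748 F 0.0 [ 0.3  0.7 -0.3]
shift [-20.19  -4.32  -3.67] turn 1.533 | tcp [ 0.5804 -0.0448  0.129 ] normal [-0.458 -0.03   0.888] joints [-0.41  0.32  0.53  2.24 -1.01  0.26  0.97] t 21.2667 open 0.0748 F 0.0 [ 0.3  0.7 -0.3]
shift [-20.37  -6.15  -0.12] turn -1.608 | tcp [ 0.5804 -0.0448  0.129 ] normal [-0.458 -0.03   0.888] joints [-0.41  0.32  0.53  2.24 -1.01  0.26  0.97] t 21.2667 open 0.0748 F 0.0 [ 0.3  0.7 -0.3]
shift [-20.37  -6.15  -0.12] turn 1.533 | tcp [ 0.5804 -0.0448  0.129 ] normal [-0.458 -0.03   0.888] joints [-0.41  0.32  0.53  2.24 -1.01  0.26  0.97] t 21.2667 open 0.0748 F 0.0 [ 0.3  0.7 -0.3]
```

Request:
arm_command(
  commands=[
    [0,1,-3.5,0.12],
    [-1.5,1,-6,0.24],
    [-4,0,-7.2,0.36],
    [-6.5,-0.5,-7.2,0.5],
    [-9,-1,-7.2,0.62],
    [-11.5,-1.5,-7.2,0.74],
    [-14,-2,-7.2,0.86],
    [-16,-2.3,-7.2,0.98],
    [-18,-2.5,-7.2,1.1],
    [-20,-2.5,-7.2,1.22],
    [-20,-2.5,-7.2,1.34],
    [-20,-2.5,-7.2,1.46],
  ],
  claw=6,
)

```text
time: 22.27
tcp_pos: [0.5206, -0.2479, 0.1701]
tool_rot: [3.114, -0.472, 0.119]
wrist_force: [0.4, -0.6, -0.6]
opening: 0.0607
finger_force: 0.0
```

Run:
```python
from h import *
np.set_printoptions(precision=4,suppress=True)
zt=np.array([.458,.03,-.888]); g=np.array([.5125,-.2465,.110])
for z in(.06,.0): go(g+.019*zt+[0,0,z],(0,-1))
```

```text
shift [-0.7  -0.23  1.55] turn 0.106 | tcp [ 0.5206 -0.2479  0.1701] normal [-0.455 -0.027  0.89 ] joints [-0.31  0.37  1.02  2.19 -1.13  0.67  0.05] t 22.2667 open 0.0607 F 0.0 [ 0.4 -0.6 -0.6]
shift [-3.43 -0.38  6.89] turn 0.106 | tcp [ 0.5206 -0.2479  0.1701] normal [-0.455 -0.027  0.89 ] joints [-0.31  0.37  1.02  2.19 -1.13  0.67  0.05] t 22.2667 open 0.0607 F 0.0 [ 0.4 -0.6 -0.6]
```

Request:
arm_command(
  commands=[
    [-0.7,-0.3,1.5,0.1],
    [-1.2,-0.3,2.5,0.106],
    [-1.8,-0.3,3.6,0.106],
    [-2.4,-0.35,4.8,0.106],
    [-3,-0.4,6,0.106],
    [-3.4,-0.4,6.9,0.106],
    [-3.4,-0.4,6.9,0.106],
    [-3.4,-0.4,6.9,0.106],
  ],
)

```text
time: 22.93
tcp_pos: [0.5208, -0.2449, 0.0931]
tool_rot: [-3.115, -0.472, 0.005]
wrist_force: [0.1, -1.0, -0.2]
opening: 0.0602
finger_force: 0.0
```

Request:
arm_command(
  commands=[
    [0,0,0,0],
    [0,0,0,0],
    [0,0,0,0],
    [0,0,0,0],
    [0,0,0,0],
    [0,0,0,0],
    [0,0,0,0],
    [0,0,0,0],
    [0,0,0,0],
  ],
  claw=0.8,
  squeeze=25,
)

```text
time: 23.68
tcp_pos: [0.5211, -0.2452, 0.0936]
tool_rot: [-3.119, -0.472, 0.008]
wrist_force: [0.4, -3.5, -1.3]
opening: 0.0111
finger_force: 24.8
```

Run:
```python
from h import *
np.set_printoptions(precision=4,suppress=True)
from plant import bot,imaging
o=bot.get_obs(); R=Rn.from_euler('xyz',o["tool_rot"]).as_matrix(); print(o["tcp_pos"],o["opening"],o["finger_force"],o["wrist_force"],o["joint_pos"]); print(R, "grasp",o["tcp_pos"]-.019*R[:,2], "up10cm in tool",R.T@[0,0,10])
pickle.dump(o,open("pengrasp.pkl","wb"))
S=imaging.get_image("side"); T=imaging.get_image("top")
cv2.imwrite("pics/pg.png",np.hstack([cv2.resize(T["image"][180:260,320:420,::-1],(400,320)),cv2.resize(S["image"][200:300,250:350,::-1],(400,320))]))
```

```text
[ 0.5211 -0.2452  0.0936] 0.01107145352666799 24.79073386729368 [ 0.3782 -3.4756 -1.3368] [ 0.1558  0.4103  0.439   2.2152 -1.2859  0.4434  0.137 ]
[[ 0.8906  0.0183  0.4545]
 [ 0.0071 -0.9996  0.0264]
 [ 0.4548 -0.0203 -0.8904]] grasp [ 0.5124 -0.2457  0.1105] up10cm in tool [ 4.5477 -0.2027 -8.9038]
```

View pics/pg.png

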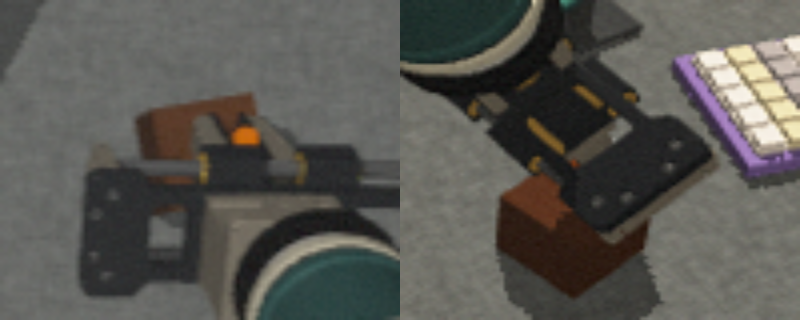

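The picture shows the pen between the pads (orange end at (246,135) in the top view). I lift it straight up.

Request:
arm_command(
  commands=[
    [0.4,0,-0.8,0],
    [1,0,-2,0],
    [1.8,-0.1,-3.5,0],
    [2.6,-0.1,-5.1,0],
    [3.4,-0.15,-6.7,0],
    [4.2,-0.2,-8.2,0],
    [4.5,-0.2,-8.9,0],
    [4.5,-0.2,-8.9,0],
  ],
)

```text
time: 24.45
tcp_pos: [0.5215, -0.2432, 0.195]
tool_rot: [-3.115, -0.475, 0.01]
wrist_force: [0.5, -0.1, -1.1]
opening: 0.0113
finger_force: 24.9
```

```bash
cat > seam.py <<'E'
from h import *
from plant import bot,imaging
o=np.array([.6125,-.041,.058]); R=Rn.from_euler('z',-.02).as_matrix()@Rn.from_euler('y',-30,degrees=True).as_matrix()
rel=np.array([-.0086,-.0008,-.0856])
def tcp(x,y,z): return o+R@(np.array([x,y,z])/1000)-rel
def tips():
    "pen orange pixels in both views -> points"
    pass
E
python3 - <<'E'
from seam import *
go(tcp(-41.5,44,60),(0,-1)); go(tcp(-41.5,44,14.5),(0,-1)); go(tcp(-41.5,-44,14.5),(0,-1))
S=imaging.get_image("side"); T=imaging.get_image("top"); pickle.dump((T,S),open("pen.pkl","wb"))
cv2.imwrite("pics/pn.png",np.hstack([cv2.resize(T["image"][150:260,300:410,::-1],(400,400)),cv2.resize(S["image"][160:270,230:340,::-1],(400,400))]))
E
```

```text
shift [  2.37 -24.7    4.15] turn 0.009 | tcp [ 0.5215 -0.2432  0.195 ] normal [-0.457 -0.031  0.889] joints [-0.04  0.22  0.64  2.16 -0.84  0.56 -0.32] t 24.45 open 0.0113 F 24.89283185452223 [ 0.5 -0.1 -1.1]
shift [  2.59 -24.51   8.69] turn 0.009 | tcp [ 0.5215 -0.2432  0.195 ] normal [-0.457 -0.031  0.889] joints [-0.04  0.22  0.64  2.16 -0.84  0.56 -0.32] t 24.45 open 0.0113 F 24.89283185452223 [ 0.5 -0.1 -1.1]
shift [  2.35 -15.72   8.33] turn 0.009 | tcp [ 0.5215 -0.2432  0.195 ] normal [-0.457 -0.031  0.889] joints [-0.04  0.22  0.64  2.16 -0.84  0.56 -0.32] t 24.45 open 0.0113 F 24.89283185452223 [ 0.5 -0.1 -1.1]
```

View pics/pn.png

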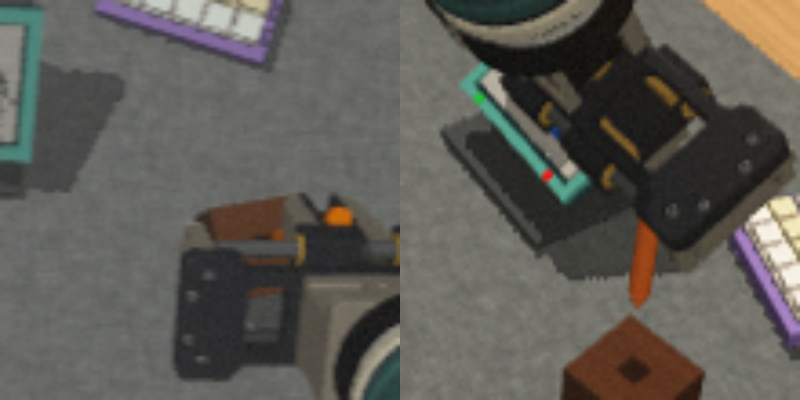

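The side view shows the pen tip free at (640,300) and the empty holder hole at (634,370). I move to above the green dot.

Request:
arm_command(
  commands=[
    [0.2,-1.2,0.2,0],
    [0.4,-3.5,0.6,0],
    [0.7,-6.5,1,0],
    [1,-9.5,1.5,0],
    [1.3,-12.5,2,0],
    [1.6,-15.5,2.5,0],
    [1.9,-18.5,3,0],
    [2.2,-21.5,3.5,0.009],
    [2.4,-23.7,4,0.009],
    [2.4,-24.7,4.1,0.009],
    [2.4,-24.7,4.1,0.009],
  ],
)

```text
time: 25.47
tcp_pos: [0.5545, 0.0077, 0.1714]
tool_rot: [-3.112, -0.468, 0.005]
wrist_force: [-0.3, -0.8, -0.1]
opening: 0.0116
finger_force: 24.9
```

Run:
```python
from seam import *
np.set_printoptions(precision=4,suppress=True)
T0,S0=pickle.load(open("pen.pkl","rb"))
print("pred tip px S",proj(S0,[np.array([.5215,-.2432,.195])+rel]),"seen 296,242.5; hole S->",onz(S0,(294.4,261.75),.058))
for y in(44,22,0,-22,-44): go(tcp(-41.5,y,14.5),(0,-1))
T=imaging.get_image("top");S=imaging.get_image("side"); ob=bot.get_obs(); print("pred tip",proj(T,[ob["tcp_pos"]+rel]),proj(S,[ob["tcp_pos"]+rel]))
org=lambda h,s,v:(h>3)&(h<16)&(s>150)&(v>60)
for d,roi,n in((T,(225,150,290,230),"T"),(S,(200,120,290,215),"S")):
    m=mask(d,org,roi); c=big(m)[:,0]; i=c[:,1].argmax(); print(n,c[i],c[c[:,1].argmin()],c[c[:,0].argmin()],c[c[:,0].argmax()],len(c))
```

```text
pred tip px S [[295.1304 243.7179]] seen 296,242.5; hole S-> [ 0.5123 -0.2491  0.058 ]
shift [0.55 0.44 4.3 ] turn 0.004 | tcp [0.5545 0.0077 0.1714] normal [-0.451 -0.032  0.892] joints [-0.68  0.19  0.68  2.27 -0.49  0.28 -1.16] t 25.4667 open 0.0116 F 24.89318573847413 [-0.3 -0.8 -0.1]
shift [0.5  2.64 4.21] turn 0.004 | tcp [0.5545 0.0077 0.1714] normal [-0.451 -0.032  0.892] joints [-0.68  0.19  0.68  2.27 -0.49  0.28 -1.16] t 25.4667 open 0.0116 F 24.89318573847413 [-0.3 -0.8 -0.1]
shift [0.45 4.84 4.12] turn 0.004 | tcp [0.5545 0.0077 0.1714] normal [-0.451 -0.032  0.892] joints [-0.68  0.19  0.68  2.27 -0.49  0.28 -1.16] t 25.4667 open 0.0116 F 24.89318573847413 [-0.3 -0.8 -0.1]
shift [0.4  7.04 4.03] turn 0.004 | tcp [0.5545 0.0077 0.1714] normal [-0.451 -0.032  0.892] joints [-0.68  0.19  0.68  2.27 -0.49  0.28 -1.16] t 25.4667 open 0.0116 F 24.89318573847413 [-0.3 -0.8 -0.1]
shift [0.35 9.24 3.94] turn 0.004 | tcp [0.5545 0.0077 0.1714] normal [-0.451 -0.032  0.892] joints [-0.68  0.19  0.68  2.27 -0.49  0.28 -1.16] t 25.4667 open 0.0116 F 24.89318573847413 [-0.3 -0.8 -0.1]
pred tip [[258.1952 197.8602]] [[243.7681 176.9867]]
T [268 169] [265 161] [265 161] [271 163] 24
S [243 177] [244 152] [241 155] [245 174] 50
```

Request:
arm_command(
  commands=[
    [0.1,0.4,0.8,0],
    [0.3,0.5,1.8,0],
    [0.4,0.5,2.8,0],
    [0.5,0.5,3.5,0],
    [0.5,0.55,3.9,0],
    [0.5,0.55,3.9,0],
  ],
)

```text
time: 26.07
tcp_pos: [0.5776, -0.0018, 0.1398]
tool_rot: [-3.112, -0.47, -0.004]
wrist_force: [-0.0, -0.3, -0.6]
opening: 0.0115
finger_force: 24.9
```

```bash
cat >> seam.py <<'E'
def check():
    S=imaging.get_image("side"); ob=bot.get_obs()
    Rt=Rn.from_euler('xyz',ob["tool_rot"]).as_matrix(); R0=np.array([[.8906,.0183,.4545],[.0071,-.9996,.0264],[.4548,-.0203,-.8904]])
    tip=ob["tcp_pos"]+Rt@R0.T@rel
    org=lambda h,s,v:(h>3)&(h<16)&(s>150)&(v>60); c=big(mask(S,org,(215,140,290,225)))[:,0]; b=c[c[:,1]>=c[:,1].max()-1].mean(0)
    print("arm tip case mm",(1000*R.T@(tip-o)).round(1),"px pred",proj(S,[tip]).round(1),"seen",b)
    oS=np.array([.6097,-.0454,.058]); e,v=ray(S,b); e=R.T@(e-oS); v=R.T@v; print("S tip in case at z=14:",(1000*(e+v*(.014-e[2])/v[2])).round(1), "green px",proj(S,[oS+R@np.array([-.0385,.044,.012])]).round(1))
    print("F",ob["wrist_force"].round(1),"t",ob["time"],"j",ob["joint_pos"].round(2),"n",-Rt[:,2].round(3),"case x,z dirs +1cm in tool:",(Rt.T@R[:,0]*1).round(2),(Rt.T@R[:,1]*1).round(2),(Rt.T@R[:,2]*1).round(2))
E
python3 -c "
from seam import *
check()"
```

```text
arm tip case mm [-40.2  38.3  19.3] px pred [[252.7 184.8]] seen [252.66666667 184.33333333]
S tip in case at z=14: [-37.   47.3  14. ] green px [[253.3 185.9]]
F [ 0.1  0.2 -0.2] t 26.1167 j [-0.48  0.28  0.49  2.24 -0.69  0.23 -0.96] n [-0.454 -0.028  0.891] case x,z dirs +1cm in tool: [ 1.    0.01 -0.05] [ 0.01 -1.    0.04] [-0.05 -0.04 -1.  ]
```

Request:
arm_command(
  commands=[
    [-0.25,-0.2,0.1,0],
    [-0.25,-0.37,0.25,0],
    [-0.25,-0.37,0.4,0],
    [-0.25,-0.37,0.4,0],
    [-0.25,-0.37,0.4,0],
    [-0.25,-0.37,0.4,0],
  ],
)

```text
time: 26.62
tcp_pos: [0.5776, 0.0041, 0.1362]
tool_rot: [-3.111, -0.472, -0.001]
wrist_force: [0.2, 0.4, -0.3]
opening: 0.0116
finger_force: 24.9
```

```bash
sed -i 's/o=np.array(\[.6125,-.041,.058\])/o=np.array([.611,-.043,.058])/' seam.py; python3 -c "
from seam import *
check()"
```

```text
arm tip case mm [-40.9  46.   15.1] px pred [[251.6 184.7]] seen [251.5 183.5]
S tip in case at z=14: [-37.8  51.9  14. ] green px [[253.3 185.9]]
F [ 0.5 -0.3 -0.2] t 26.6667 j [-0.48  0.29  0.48  2.24 -0.71  0.21 -0.95] n [-0.455 -0.03   0.89 ] case x,z dirs +1cm in tool: [ 1.    0.01 -0.05] [ 0.02 -1.    0.04] [-0.05 -0.04 -1.  ]
```

The tip is at the green dot with no contact force. I trace slowly towards the red dot.

Request:
arm_command(
  commands=[
    [0,0.25,0.03,0],
    [0,0.5,0.02,0],
    [0,0.75,0.01,0],
    [-0.02,1,0,0],
    [-0.02,1.25,0,0],
    [-0.03,1.5,-0.01,0],
    [-0.03,1.75,-0.02,0],
    [-0.04,2,-0.03,0],
    [-0.04,2.25,-0.04,0],
    [-0.05,2.5,-0.05,0],
  ],
)

```text
time: 27.5
tcp_pos: [0.5772, -0.0214, 0.1356]
tool_rot: [-3.111, -0.472, -0.002]
wrist_force: [-0.2, -0.1, -0.2]
opening: 0.0114
finger_force: 24.9
```

```bash
python3 -c "
from seam import *
check()"
```

```text
arm tip case mm [-41.1  20.   14.6] px pred [[257.  190.9]] seen [256.75 189.5 ]
S tip in case at z=14: [-38.2  26.1  14. ] green px [[253.3 185.9]]
F [-0.6 -0.5 -0.3] t 27.55 j [-0.37  0.29  0.42  2.24 -0.74  0.22 -0.86] n [-0.455 -0.029  0.89 ] case x,z dirs +1cm in tool: [ 1.    0.01 -0.05] [ 0.02 -1.    0.04] [-0.05 -0.04 -1.  ]
```

Request:
arm_command(
  commands=[
    [0,0.25,0.03,0],
    [0,0.5,0.04,0],
    [0,0.75,0.04,0],
    [-0.02,1,0.03,0],
    [-0.02,1.25,0.02,0],
    [-0.03,1.5,0.01,0],
    [-0.03,1.75,0,0],
    [-0.04,2,-0.01,0],
    [-0.04,2.25,-0.02,0],
    [-0.05,2.5,-0.03,0],
  ],
)

```text
time: 28.38
tcp_pos: [0.5769, -0.0464, 0.135]
tool_rot: [-3.111, -0.472, -0.002]
wrist_force: [0.3, 0.1, 0.2]
opening: 0.0113
finger_force: 24.9
```

Request:
arm_command(
  commands=[
    [0,0.25,0,0],
    [0,0.5,0,0],
    [0,0.75,-0.01,0],
    [-0.02,1,-0.02,0],
    [-0.02,1.25,-0.03,0],
    [-0.03,1.5,-0.04,0],
    [-0.03,1.75,-0.05,0],
    [-0.04,2,-0.06,0],
    [-0.04,2.25,-0.07,0],
    [-0.05,2.5,-0.08,0],
  ],
)

```text
time: 29.22
tcp_pos: [0.5764, -0.0714, 0.1348]
tool_rot: [-3.111, -0.472, -0.002]
wrist_force: [0.6, 0.3, -0.7]
opening: 0.0115
finger_force: 24.9
```

```bash
python3 -c "
from seam import *
check()"
```

```text
arm tip case mm [-41.3 -30.1  13.7] px pred [[268.1 203.2]] seen [268.         202.33333333]
S tip in case at z=14: [-39.  -26.4  14. ] green px [[253.3 185.9]]
F [-0.3 -0.8 -0.4] t 29.2667 j [-0.18  0.29  0.34  2.22 -0.81  0.25 -0.69] n [-0.455 -0.029  0.89 ] case x,z dirs +1cm in tool: [ 1.    0.01 -0.05] [ 0.02 -1.    0.04] [-0.05 -0.04 -1.  ]
```

Request:
arm_command(
  commands=[
    [0,0.25,0,0],
    [0,0.5,0,0],
    [0,0.75,-0.01,0],
    [-0.02,1,-0.02,0],
    [-0.02,1.25,-0.03,0],
    [-0.03,1.5,-0.04,0],
    [-0.03,1.75,-0.05,0],
    [-0.03,1.9,-0.05,0],
    [-0.03,1.9,-0.05,0],
    [-0.03,1.9,-0.05,0],
  ],
)

```text
time: 30.1
tcp_pos: [0.5761, -0.0902, 0.1346]
tool_rot: [-3.111, -0.472, -0.002]
wrist_force: [-0.4, -0.1, -0.9]
opening: 0.0112
finger_force: 24.9
```

Request:
arm_command(
  commands=[
    [-0.2,0,-0.8,0],
    [-0.4,0,-2,0],
    [-0.4,0,-3.5,0],
    [-0.4,0,-5,0],
    [-0.4,0,-6.5,0],
    [-0.4,0,-7,0],
    [-0.4,0,-7,0],
  ],
)

```text
time: 30.68
tcp_pos: [0.5411, -0.0919, 0.1965]
tool_rot: [-3.111, -0.474, -0.001]
wrist_force: [0.8, 0.0, -0.6]
opening: 0.0117
finger_force: 24.9
```

Run:
```python
from h import *
g=pickle.load(open("pengrasp.pkl","rb")); print(g["tool_rot"])
for z in(.1,.065): go(g["tcp_pos"]+[0,0,z],(.0183,-.9996))
```

```text
[-3.11883215 -0.47211555  0.00800124]
shift [-1.9  15.3  -1.11] turn -0.017 | tcp [ 0.5411 -0.0919  0.1965] normal [-0.457 -0.03   0.889] joints [-0.32  0.12  0.53  2.25 -0.52  0.37 -0.92] t 30.6833 open 0.0117 F 24.892870131880045 [ 0.8  0.  -0.6]
shift [-3.5 15.4  2. ] turn -0.017 | tcp [ 0.5411 -0.0919  0.1965] normal [-0.457 -0.03   0.889] joints [-0.32  0.12  0.53  2.25 -0.52  0.37 -0.92] t 30.6833 open 0.0117 F 24.892870131880045 [ 0.8  0.  -0.6]
```

Request:
arm_command(
  commands=[
    [-0.2,1.5,-0.2,-0.01],
    [-0.5,4,-0.5,-0.01],
    [-0.8,7,-0.8,-0.01],
    [-1.2,10,-1.1,-0.01],
    [-1.6,12.5,-1.1,-0.01],
    [-1.9,14.5,-1.1,-0.01],
    [-1.9,15.3,-1.1,-0.01],
    [-2.7,15.3,0.5,-0.01],
    [-3.5,15.4,2,-0.01],
    [-3.5,15.4,2,-0.01],
    [-3.5,15.4,2,-0.01],
  ],
)

```text
time: 31.6
tcp_pos: [0.5201, -0.2445, 0.1562]
tool_rot: [-3.115, -0.47, 0.01]
wrist_force: [0.5, 0.1, 0.4]
opening: 0.0109
finger_force: 24.9
```

```bash
cat > pen.py <<'E'
from h import *
from plant import imaging,bot
g=pickle.load(open("pengrasp.pkl","rb"))
for z in(.065,.035,.0): go(g["tcp_pos"]+[0,0,z],(.0183,-.9996))
S=imaging.get_image("side"); org=lambda h,s,v:(h>3)&(h<16)&(s>170)&(v>90)
c=big(mask(S,org,(270,215,325,280)))[:,0]; print("tip px",c[c[:,1]>=c[:,1].max()-1].mean(0),"pred",proj(S,[bot.get_obs()["tcp_pos"]+[-.0086,-.0008,-.0856]]),"hole centre pred",proj(S,[(.5125,-.246,.058)]))
v=cv2.cvtColor(S["image"],cv2.COLOR_RGB2GRAY)[252:272,284:306]; print(v)
E
python3 pen.py
```

```text
shift [ 0.19  0.06 -0.18] turn -0.008 | tcp [ 0.5201 -0.2445  0.1562] normal [-0.452 -0.031  0.891] joints [ 0.11  0.28  0.48  2.18 -0.95  0.49 -0.2 ] t 31.6 open 0.0109 F 24.892878960818052 [0.5 0.1 0.4]
shift [-1.17  0.13  2.5 ] turn -0.008 | tcp [ 0.5201 -0.2445  0.1562] normal [-0.452 -0.031  0.891] joints [ 0.11  0.28  0.48  2.18 -0.95  0.49 -0.2 ] t 31.6 open 0.0109 F 24.892878960818052 [0.5 0.1 0.4]
shift [-2.75  0.21  5.62] turn -0.008 | tcp [ 0.5201 -0.2445  0.1562] normal [-0.452 -0.031  0.891] joints [ 0.11  0.28  0.48  2.18 -0.95  0.49 -0.2 ] t 31.6 open 0.0109 F 24.892878960818052 [0.5 0.1 0.4]
tip px [291.8 271.4] pred [[293.87832658 256.543736  ]] hole centre pred [[293.56752674 260.67890753]]
[[118  97  70  60  63  67  64  68  83  87  89  89  85  61  65  63  75  96
  122 113 105  88]
 [ 99  75  57  59  60  60  60  74  82  91  92  84  76  65  60  63  59  66
   85 119 117 115]
 [ 69  61  62  60  63  59  64  66  87  89  92  88  70  66  68  67  60  64
   63  85 104 115]
 [ 61  58  61  69  61  64  62  61  86  95  93  84  61  65  66  64  68  65
   57  65  70  96]
 [ 62  65 
[... 778 characters left out ...]
0  37  51  59  66  60  55  59
   62  63  62  65]
 [ 65  68  65  63  61  64  64  62  63  40  43  33  63  59  63  56  61  64
   59  61  66  61]
 [ 63  65  64  63  63  65  68  66  46  34  36  36  64  62  65  65  60  62
   58  61  60  63]
 [ 66  59  68  66  65  63  59  67  41  36  33  36  36  66  63  62  59  62
   63  61  59  61]
 [ 56  64  65  62  62  65  66  64  33  38  33  36  33  38  63  65  63  62
   58  60  63  59]
 [ 33  52  63  67  66  68  63  68  34  33  32  37  33  34  67  64  62  65
   63  60  67  51]
 [ 30  42  54  60  66  63  60  67  39  31  35  41  34  38  60  66  67  63
   63  63  43  35]
 [ 32  37  34  53  67  66  66  69  36  34  36  34  31  35  42  63  65  65
   56  39  34  32]]
```

The tip and the hole centre line up in the side view: tip at pixel (293.5,256.8), hole at (293.8,261.2). I lower the pen in.

Request:
arm_command(
  commands=[
    [0.19,0.1,-0.18,-0.008],
    [0,0.1,0.3,-0.008],
    [-0.3,0.1,0.9,-0.008],
    [-0.6,0.1,1.5,-0.008],
    [-0.9,0.12,2,-0.008],
    [-1.17,0.13,2.5,-0.008],
    [-1.17,0.13,2.5,-0.008],
  ],
)

```text
time: 32.23
tcp_pos: [0.5215, -0.2458, 0.1292]
tool_rot: [-3.12, -0.472, 0.019]
wrist_force: [-0.2, -1.0, -0.7]
opening: 0.0113
finger_force: 24.9
```

```bash
python3 pen.py | head -3
```

```text
shift [ 1.3  -0.12 -2.63] turn 0.001 | tcp [ 0.5215 -0.2458  0.1292] normal [-0.454 -0.03   0.89 ] joints [ 0.17  0.33  0.42  2.19 -1.07  0.46 -0.07] t 32.2333 open 0.0113 F 24.885969255119562 [-0.2 -1.  -0.7]
shift [-0.06 -0.06  0.04] turn 0.001 | tcp [ 0.5215 -0.2458  0.1292] normal [-0.454 -0.03   0.89 ] joints [ 0.17  0.33  0.42  2.19 -1.07  0.46 -0.07] t 32.2333 open 0.0113 F 24.885969255119562 [-0.2 -1.  -0.7]
shift [-1.65  0.01  3.15] turn 0.001 | tcp [ 0.5215 -0.2458  0.1292] normal [-0.454 -0.03   0.89 ] joints [ 0.17  0.33  0.42  2.19 -1.07  0.46 -0.07] t 32.2333 open 0.0113 F 24.885969255119562 [-0.2 -1.  -0.7]
```

Tip is in the hole with no side load. I lower it the rest of the way.

Request:
arm_command(
  commands=[
    [-0.2,-0.03,0.5,0],
    [-0.5,-0.02,1,0],
    [-0.75,0,1.5,0],
    [-1,0,2,0],
    [-1.3,0,2.5,0],
    [-1.5,0.01,2.9,0],
    [-1.6,0.01,3.05,0],
    [-1.6,0.01,3.05,0],
  ],
)

```text
time: 32.95
tcp_pos: [0.5211, -0.2458, 0.095]
tool_rot: [-3.121, -0.472, 0.019]
wrist_force: [-0.1, -0.2, -0.0]
opening: 0.0115
finger_force: 24.9
```

```bash
python3 pen.py | head -3
```

```text
shift [ 2.89 -0.18 -5.66] turn 0.0 | tcp [ 0.5211 -0.2458  0.095 ] normal [-0.454 -0.029  0.89 ] joints [ 0.25  0.4   0.33  2.21 -1.22  0.41  0.1 ] t 32.95 open 0.0115 F 24.886803533881903 [-0.1 -0.2 -0. ]
shift [ 1.52 -0.12 -2.99] turn 0.0 | tcp [ 0.5211 -0.2458  0.095 ] normal [-0.454 -0.029  0.89 ] joints [ 0.25  0.4   0.33  2.21 -1.22  0.41  0.1 ] t 32.95 open 0.0115 F 24.886803533881903 [-0.1 -0.2 -0. ]
shift [-0.07 -0.06  0.12] turn 0.0 | tcp [ 0.5211 -0.2458  0.095 ] normal [-0.454 -0.029  0.89 ] joints [ 0.25  0.4   0.33  2.21 -1.22  0.41  0.1 ] t 32.95 open 0.0115 F 24.886803533881903 [-0.1 -0.2 -0. ]
```

Request:
arm_command(
  commands=[
    [0,0,0,0],
    [0,0,0,0],
    [0,0,0,0],
    [0,0,0,0],
    [0,0,0,0],
    [0,0,0,0],
  ],
  claw=5,
)

```text
time: 33.5
tcp_pos: [0.5212, -0.2456, 0.0953]
tool_rot: [-3.121, -0.473, 0.019]
wrist_force: [-0.2, 0.8, 1.1]
opening: 0.0492
finger_force: 0.0
```

Request:
arm_command(
  commands=[
    [0,0,-1,0],
    [0,0,-3,0],
    [0,0,-6,0],
    [0,0,-9,0],
    [0,0,-12,0],
    [0,0,-14,0],
    [0,0,-14,0],
    [0,0,-14,0],
    [0,0,-14,0],
  ],
)

```text
time: 34.25
tcp_pos: [0.4576, -0.2491, 0.2192]
tool_rot: [-3.12, -0.472, 0.019]
wrist_force: [-0.8, 0.7, -0.3]
opening: 0.0496
finger_force: 0.0
```

Run:
```python
from h import *
from plant import imaging,bot
import slope
slope.slope()
T=imaging.get_image("top");S=imaging.get_image("side"); o=bot.get_obs(); print(o["time"],o["tcp_pos"],o["wrist_force"],o["dq"].round(3))
org=lambda h,s,v:(h>3)&(h<16)&(s>170)&(v>100)
for n,d,r in(("S",S,(270,210,325,280)),("T",T,(350,195,400,240)),("S0",pickle.load(open("side0.pkl","rb")),(270,210,325,280)),("T0",pickle.load(open("top0.pkl","rb")),(350,195,400,240))):
    ys,xs=np.nonzero(mask(d,org,r)); print(n,len(xs),xs.min() if len(xs) else 0,xs.max() if len(xs) else 0,ys.min() if len(xs) else 0,ys.max() if len(xs) else 0)
```

```text
T 426 z=-0.0055 x + -0.0040 y + 11.93 (rim T 11.8, S 10.8)
S 56 z=0.0183 x + -0.0116 y + 9.91 (rim T 11.8, S 10.8)
34.45 [ 0.4572583  -0.24936527  0.2184845 ] [ 0.35147494 -0.24272938 -1.10575615] [ 0.    -0.003  0.003 -0.003  0.001 -0.    -0.002]
S 164 292 306 234 264
T 67 370 385 210 219
S0 141 292 300 233 264
T0 60 370 384 212 219
```

```bash
python3 -c "
from plant import workorder; print(workorder.hand_in())"
```

```text
the job is handed in; nothing more can be done
None
```

The job is handed in at about 34 s: by my measurements the plate lies flush over both pins, the seam was traced from the green to the red dot, and the pen is back upright in its holder (no verdict was returned).

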